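Pack the pit parts case and cam-lock its cover

ROBOT

A 6-joint arm with a two-finger parallel gripper is mounted at the origin on the work surface. World frame = base frame: x ahead of the robot, y to its left, z up, the work surface at z = 0. Lengths are in m, angles in rad, forces in N, time in s.
With the tool pointing down it reaches from about 0.3 to 0.775 m from the base axis. Payload 14.6 kg.
Tool frame: the origin (TCP) lies on the centre line of the jaws, within the pads' length; the fingertips stand 25 mm ahead of it and the grasp point (between the pads) lies 6 mm ahead of it (ctrl.tip_reach is the distance from the TCP to the fingertips, in m); z points along the fingers, y is the line along which they close (so a half turn about z gives the same grasp; the last joint's range is limited). The gripper opens to 94 mm and grips with 3 to 60 N. Pads are 16 mm wide; open, the fingers measure 119 mm over their backs; the gripper's body (75 mm by 177 mm) begins 78 mm behind the grasp point.
Start: joints at [1.271, 0.3, 1.521, -0, 1.321, -0.067], TCP at [0.127, 0.535, 0.191] pointing down, gripper open.
Joint ranges: [-3.03, 3.03], [-0.79, 2.21], [0.23, 2.52], [-1.04, 4.18], [0, 3.07], [-2.55, 2.55]. Speed limits (rad/s): [2.22, 2.22, 2.57, 3.14, 3.14, 3.14].

INTERFACE

Orientations are given as [roll, pitch, yaw] about the fixed x, y, z axes, in that order (R = Rz(yaw) Ry(pitch) Rx(roll)).
In Python, from station import ctrl gives the robot as it stands. The module is installed in compiled form; this text tells all that it offers.
- The arm moves only by the tool apply_moves, never from a script. Its argument "deltas" is a list of rows, each a list of 7 numbers: the closure in counts, from 0 (fully open) to 255 (shut), then the shift along the world's x, y, z in cm, then the turn, a rotation vector about the world's x, y, z in rad. In form: [[jaw, tx, ty, tz, ax, ay, az], ...]. A call has 1 to 10 rows; each row shifts and turns the commanded pose from where the row before left it; what a row does not reach is not made up. A row lasts 1/10 s, in which the tool goes at most 50 mm and 8.59 degrees, less where a joint would pass 70% of its speed; a pose out of reach is approached as far as the arm can. A call with a gripper value outside its range is refused whole. The fingers move at their own pace and stop on an object; "grip_force" is the grip in N (left out, the last holds). Time passes only in rows, so rows that do not move let the fingers close. It gives the time, the measured TCP pose, the force, the opening and the grip force at its end, in the units of the state.
- ctrl.get_obs(): the state, without advancing time (a new reading comes with each control period).
- ctrl.camera(name): name is "scene" or "top" or "wrist"; returns a dict with "img" (384x512x3 uint8, red, green, blue), "K" (3x3 intrinsics, pixels), "pose" (4x4, takes a point from camera to world coordinates); the wrist camera has in their place "hand_eye" (4x4, takes a point from camera to tool coordinates, whose origin is the TCP and whose axes are the flange's). Camera axes: x right, y up, looking along -z (the intrinsics and any distortion apply to the point x, -y, -z); pixel columns grow to the right and rows downward; lengths in m; the calibration is good to about 2 mm. A picture is of the moment at which its call begins: read the wrist's pose just before it. There is no depth.
- ctrl.hand_in(): hands the job in; it is judged then, once.
The state is a dict: "time_s": time; "qpos": joint angles; "joint_vel": joint speeds; "tau": joint torques, N m; "ee_pos": TCP position; "eef_rot": TCP orientation; "force": force on the tool from outside, world axes, zero at the start; "moment": the same for the moment, N m; "grip_width": finger opening in m; "grip_force": force on a finger pad.
Only numpy, scipy, OpenCV 4.12 (cv2) and the standard library are available. Lean on these libraries where they do the work, as an engineer would, in place of code of your own. Each camera call takes 0.05 s, during which the arm holds its last target. There are 200 camera calls.

TASK

Pack the car parts that lie on the plank (servo, differential, drive cup, motor: whichever are there) into the aluminium case, then hook the cover's striped edge fully home under the red lip and turn it down flat so its two bolt heads drop into the cams. With the screwdriver turn both cams clockwise a full quarter turn so that they draw the cover in, and stand the screwdriver back in its orange stand. Leave the wheels and the glue bottle alone.

Things in the scene. Friction and masses are not known exactly. Their poses are not given: they have to be found in the camera images.
- case: Dented aluminium parts case, fixed. Origin: middle of the tub's underside, on the table; z up, +x to the red lip, -x to the two brass cams (robot's side). Open tub 150 (x) x 170 (y) x 56 mm high, walls 6, floor 4; free inside x -69..69, y -79..79, 52 deep. A solid sill 50 mm high, x -127..-75, in front of the tub carries the cams, axes at x -100, y +50 (left) and -50 (right), tops at z 82
- lip (a point): Middle of the red lip's free edge at its underside: case x 60, y 0, z 67; axes as the case. The lip runs along y over the tub's full 170 mm, is 4 mm thick and reaches from case x 60 to a red upright whose inner face is at x 75. Between the rim (z 56) and the lip (z 67) is an 11 mm high slot, open to -x, 15 mm deep, that takes the cover's hook edge
- cover_grip (a point): Loose aluminium cover, 0.35 kg, flat on the table. Panel 145 (x) x 166 (y) x 5 mm; z up, +x to its red-striped hook edge, -x to the bolt side. This point is in its black grip bar (12 mm thick in x, 70 long in y, from 5 to 37 mm above the underside), on the bar's centreline, 27 mm above the underside; hook edge 82.5 mm along +x, bolt-side edge 62.5 mm along -x
- cover_hook (a point): Middle of the cover's hook edge at the underside; same axes as cover_grip. Fully home it touches the red upright: case x 75, z 56 (panel on the rim). The panel cannot slide in level, as the bolts would hit the cams: it goes in with the bolt side raised about 0.25 rad, then is turned down. Locked, it is drawn to about case x 67 to 72
- cover_bolt_left (a point): One of the cover's two bolts (cover y = +50 and -50): centre of the head at the level of the underside, 84.5 mm from the panel's middle, 12 mm beyond its edge. Neck 5 mm thick at half the panel's thickness; head an upright drum 10 mm in diameter, 12.5 mm high. With the cover home and flat the heads stand in the cams' notches, 18 mm from their axes
- cam_left (a joint): Turn of the left brass cam disc (case y = +50), 55 mm across: 0 = open, grows clockwise seen from above, stop at 1.75; starts at 0 to 0.12, takes 0.04 to 0.15 N m, stays where left. Open, its notch faces case +x and takes a bolt head from above; turned, its spiral rim passes over the neck, grabs the head and draws it in to 11-15 mm from the axis, done from 1.2 rad on. Quarter turn = locked
- cam_right (a joint): The same for the right cam disc (case y = -50); also clockwise to lock
- cam_left_slot (a point): Middle of the left cam's screwdriver slot at its top, on the cam's axis, 82 mm above the table. Slot 22 mm long, 8 wide, 9 deep, closed at its ends, in a boss 27 x 18 mm. It runs along this point's y; x is the way the notch faces; both turn with the disc. Open, the slot lies along the case's y; locked, it points at the bolt
- cam_right_slot (a point): The same for the right cam
- driver_grip (a point): Screwdriver with a red paddle handle, 0.12 kg, 94 mm long, upright in its stand. This point: centre of the handle, 71.5 mm above the blade tip; z up from tip to handle. Handle 36 (x) x 16 (y) x 45 mm; take it across the 16. Blade 17 mm wide along x, 5 thick (3 at the tip), 14 long; shaft 10; a collar 36 mm across lies 45 to 49 mm above the tip. Play in a cam slot: about 0.2 rad each way
- driver_tip (a point): Middle of the screwdriver's blade tip; same axes
- stand_top (a point): Fixed orange screwdriver stand, block 56 x 56 x 50 mm; this point is the centre of its top face, the mouth of a 25 mm round hole right through. The screwdriver stands in it at any yaw, its collar on the top face (tip 5 mm above the table)
- servo_mid (a point): Black plastic steering servo with white horn, block 40 (x) x 20 (y) x 36 mm high with a thin rim 48 mm long, 50 g; this point is its centre, half-way up. May be absent
- diff_mid (a point): Steel gear differential, upright cylinder 38 mm in diameter, 28 mm high with a 6 mm stub on top, 90 g; this point is its centre, half-way up. May be absent
- cup_mid (a point): Chrome steel drive cup, upright cylinder 22 mm in diameter, 26 mm high, 40 g; this point is its centre, half-way up. May be absent
- motor_mid (a point): Blue motor can, upright cylinder 34 mm in diameter, 34 mm high with an 8 mm shaft on top, 110 g; this point is its centre, half-way up. May be absent
- wheel1: Mud-caked spiked wheel lying on its side, 85 mm across, 36 mm high; origin under its centre. Not part of the job
- wheel2: The second such wheel. Not part of the job
- glue: Small glue bottle, 32 mm across, 75 mm high; origin under its centre. Not part of the job
Mind the look-alikes: they are no part of the job. What is shaped like the part that bears servo_mid but blue or pink is not meant.

How it is judged:
On the way, in this order (a step that is already met when the one before it is completed fails the run):
1. every part present lies inside the case, released (x of servo_mid in the frame of case between -0.069 and 0.069 m and y of servo_mid in the frame of case between -0.079 and 0.079 m and z of servo_mid in the frame of case between 0 and 0.05 m and x of diff_mid in the frame of case between -0.069 and 0.069 m and y of diff_mid in the frame of case between -0.079 and 0.079 m and z of diff_mid in the frame of case between 0 and 0.05 m and x of cup_mid in the frame of case between -0.069 and 0.069 m and y of cup_mid in the frame of case between -0.079 and 0.079 m and z of cup_mid in the frame of case between 0 and 0.05 m and x of motor_mid in the frame of case between -0.069 and 0.069 m and y of motor_mid in the frame of case between -0.079 and 0.079 m and z of motor_mid in the frame of case between 0 and 0.05 m and contact force between the fingers and servo below 0.2 N and contact force between the fingers and diff below 0.2 N and contact force between the fingers and cup below 0.2 N and contact force between the fingers and motor below 0.2 N), for 0.2 s.
2. the cover's hook edge is under the lip while its bolt side is still raised (x of cover_hook in the frame of case above 0.064 m and z of cover_hook in the frame of case below 0.065 m and y of cover_hook in the frame of case between -0.03 and 0.03 m and angle between cover_grip's own z axis and vertical above 0.06 rad).
3. the cover lies flat on the rim, hooked, both cams still open (x of cover_hook in the frame of case above 0.064 m and z of cover_hook in the frame of case below 0.065 m and y of cover_hook in the frame of case between -0.03 and 0.03 m and angle between cover_grip's own z axis and vertical below 0.035 rad and z of cover_grip in the frame of case between 0.08 and 0.0865 m and angle between the x axis of cover_grip and the x axis of case, either way round below 0.06 rad and value of joint each of cam_left, cam_right below 0.4 rad), for 0.2 s.
4. both cams are turned to locked and have drawn the cover in (x of cover_hook in the frame of case between 0.064 and 0.0737 m and z of cover_hook in the frame of case below 0.065 m and y of cover_hook in the frame of case between -0.03 and 0.03 m and angle between cover_grip's own z axis and vertical below 0.035 rad and z of cover_grip in the frame of case between 0.08 and 0.0865 m and angle between the x axis of cover_grip and the x axis of case, either way round below 0.06 rad and value of joint each of cam_left, cam_right above 1.25 rad), for 0.2 s.
At the end, for the whole second after the job is handed in: Parts in the case; cover flat (2 degrees) on the rim, hook edge at least 4 mm under the lip and drawn in to case x 73.7 mm or less; both cams turned 1.25 rad or more; screwdriver upright in its stand within 10 mm; all at rest (all of step 4 and x of servo_mid in the frame of case between -0.069 and 0.069 m and y of servo_mid in the frame of case between -0.079 and 0.079 m and z of servo_mid in the frame of case between 0 and 0.05 m and x of diff_mid in the frame of case between -0.069 and 0.069 m and y of diff_mid in the frame of case between -0.079 and 0.079 m and z of diff_mid in the frame of case between 0 and 0.05 m and x of cup_mid in the frame of case between -0.069 and 0.069 m and y of cup_mid in the frame of case between -0.079 and 0.079 m and z of cup_mid in the frame of case between 0 and 0.05 m and x of motor_mid in the frame of case between -0.069 and 0.069 m and y of motor_mid in the frame of case between -0.079 and 0.079 m and z of motor_mid in the frame of case between 0 and 0.05 m and horizontal distance between driver_grip and stand_top below 0.01 m and angle between driver_grip's own z axis and vertical below 0.08 rad and z of driver_grip in the frame of stand_top between 0.02 and 0.032 m and linear speed of each of servo, diff, cup, motor, cover, driver below 0.02 m/s); the robot touches nothing.
It fails at once if a wheel or the glue bottle is moved more than 30 mm (distance of any of wheel1, wheel2, glue from where it was at the start of the episode above 0.03 m).
It fails at once if a cam is turned with the fingers instead of the screwdriver (contact force between the fingers and cam_left above 2 N or contact force between the fingers and cam_right above 2 N).
Of servo, diff, cup, motor only 2 to 3 are there at a start; the rules pass over those that are not, and their reading is None.
At some moment in a run one of servo, diff, cup, motor may be knocked a few centimetres aside while the robot is not near it.
It also fails if it takes over 192 s, if anything falls off the work surface, if the arm or the gripper's body presses on something with over 40 N, if the wrist force passes 120 N, or if a joint passes its speed limit or range.

## Working session

There is one attempt and no reset: what is moved stays moved. The work goes in short steps, Python scripts to look and compute and a tool call to move; the robot and the scene stay as the last step left them, time stands still between calls to the robot, and variables do not carry over. Pictures are saved under pics/ and viewed, at most 14 in all, crops included, and the job is handed in when it is done.

Besides the shell and the picture viewer there is one more tool, called after ">>>" by a JSON object that holds its "fn" and its "kwargs". apply_moves: Moves the arm, as the interface text tells. Its arguments: {"type":"object","properties":{"deltas":{"type":"array"},"grip_force":{"type":"number"}},"required":["deltas"]}

```bash
mkdir -p pics; cat > h.py <<'E'
import numpy as np, cv2
from scipy.spatial.transform import Rotation as R
from station import ctrl
def snap(name,fn):
    o=ctrl.get_obs(); c=ctrl.camera(name); cv2.imwrite('pics/'+fn,c['img'][:,:,::-1])
    if name=='wrist':
        T=np.eye(4); T[:3,:3]=R.from_euler('xyz',o['eef_rot']).as_matrix(); T[:3,3]=o['ee_pos']
        P=T@c['hand_eye']
    else: P=np.array(c['pose'])
    np.savez('pics/'+fn+'.npz',K=c['K'],P=P,**{k:np.array(v) for k,v in c.items() if k=='dist'})
    print(fn,c.keys(),o['time_s']); return c
def px2w(fn,u,v,z):
    d=np.load('pics/'+fn+'.npz'); r=np.linalg.inv(d['K'])@[u,v,1]; r=np.array([r[0],-r[1],-r[2]])
    r=d['P'][:3,:3]@r; o=d['P'][:3,3]; return (o+r*(z-o[2])/r[2])
def w2px(fn,p):
    d=np.load('pics/'+fn+'.npz'); q=d['P'][:3,:3].T@(np.array(p)-d['P'][:3,3]); k=d['K']@[q[0],-q[1],-q[2]]; return k[:2]/k[2]
def st():
    o=ctrl.get_obs(); print({k:np.round(v,4).tolist() for k,v in o.items() if k not in('joint_vel','tau')})
E
python3 -c "
from h import *
st()
c=snap('top','t0.png');print(c['K'],c['pose'],{k:v for k,v in c.items() if k not in('img','K','pose')})
c=snap('scene','s0.png')
a=cv2.imread('pics/t0.png');cv2.imwrite('pics/t0b.png',cv2.resize(a,(800,600),interpolation=cv2.INTER_CUBIC))
"
```

```text
{'time_s': 0.0, 'qpos': [1.2714, 0.3005, 1.5216, 0.0, 1.3207, -0.0666], 'ee_pos': [0.1268, 0.5349, 0.1909], 'eef_rot': [-3.1404, -0.0001, 2.9088], 'force': [0.5655, -0.3048, -0.5463], 'moment': [-0.0364, 0.0494, -0.0071], 'grip_force': 0.0, 'grip_width': 0.0942}
t0.png dict_keys(['img', 'K', 'pose']) 0.0
[[467.55881375   0.         257.35205401]
 [  0.         467.55881375 193.11150089]
 [  0.           0.           1.        ]] [[ 0.10698575  0.97170408 -0.21058309  0.27302892]
 [-0.99425873  0.10496407 -0.02078754 -0.06617282]
 [ 0.00190432  0.21159804  0.97735492  1.34354803]
 [ 0.          0.          0.          1.        ]] {}
s0.png dict_keys(['img', 'K', 'pose']) 0.05
```

View pics/t0b.png

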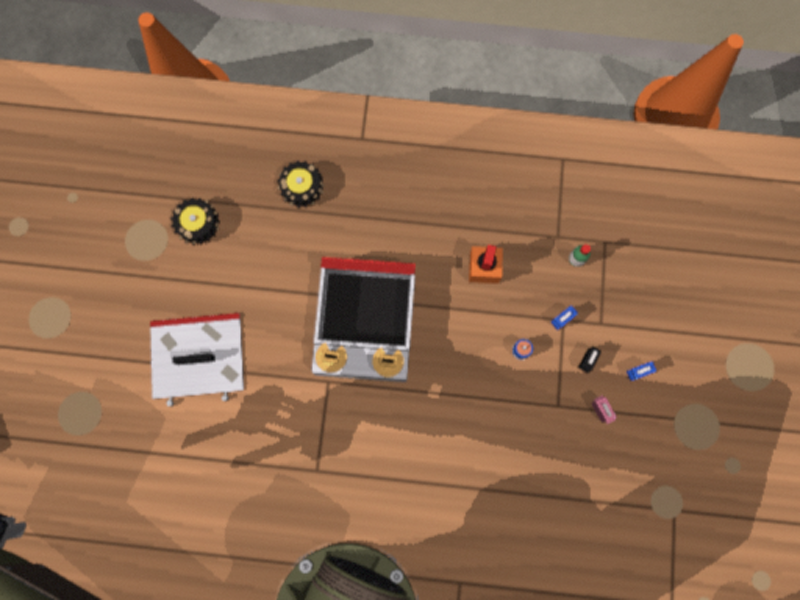

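View pics/s0.png

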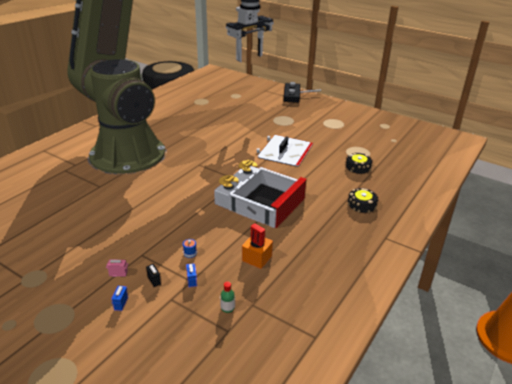

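The top view (scaled x1.5625) shows the case at about (365,315), cams at (331,355) and (388,360), the cover at (197,357) with its grip bar at (194,358), and the screwdriver and stand at (487,262). The motor is at (523,348) and the black servo at (590,358). The blue and pink servos are decoys.

```bash
python3 -c "
from h import *
s=1.5625
for n,u,v,z in [('motor top',523,348,.034),('servo',590,358,.04),('camL',331,355,.08),('camR',388,360,.08),('lipL',322,262,.071),('lipR',414,268,.071),('coverbarL',173,358,.037),('barR',214,357,.037),('hookL',151,322,.005),('hookR',239,317,.005),('boltL',170,402,.005),('boltR',225,397,.005),('driver',490,250,.094),('stand',486,262,.05),('sillbl',313,374,.05),('sillbr',407,380,.05),('glue',581,255,.04),('wheel',300,182,.036)]:
  print(n,np.round(px2w('t0.png',u/s,v/s,z),4))
"
```

```text
motor top [ 0.4935 -0.265   0.034 ]
servo [ 0.4873 -0.3851  0.04  ]
camL [0.4376 0.0737 0.08  ]
camR [ 0.4395 -0.026   0.08  ]
lipL [0.6046 0.1124 0.071 ]
lipR [ 0.6113 -0.0537  0.071 ]
coverbarL [0.4073 0.3603 0.037 ]
barR [0.417  0.2873 0.037 ]
hookL [0.4728 0.4231 0.005 ]
hookR [0.4998 0.2617 0.005 ]
boltL [0.3305 0.3622 0.005 ]
boltR [0.3502 0.2642 0.005 ]
driver [ 0.6526 -0.1849  0.094 ]
stand [ 0.6424 -0.1836  0.05  ]
sillbl [0.4044 0.1044 0.05  ]
sillbr [ 0.4117 -0.0624  0.05  ]
glue [ 0.6775 -0.3584  0.04  ]
wheel [0.7651 0.1792 0.036 ]
```

>>> {"fn": "apply_moves", "kwargs": {"deltas": [[0,4,-2.9,0.5,0,0,-0.09],[0,4,-2.9,0.5,0,0,-0.09],[0,4,-2.9,0.5,0,0,-0.09],[0,4,-2.9,0.5,0,0,-0.09],[0,4,-2.9,0.5,0,0,-0.09],[0,4,-2.9,0.5,0,0,-0.09],[0,4,-2.9,0.5,0,0,-0.09],[0,4,-2.9,0.5,0,0,-0.09],[0,0,-4.8,0.3,0,0,-0.09],[0,0,-4.8,0.3,0,0,-0.09]], "grip_force": 15}}

```text
time_s: 1.1
ee_pos: [0.4471, 0.2053, 0.2365]
eef_rot: [-3.14, -0.0, 2.005]
force: [0.8, -0.8, -0.0]
grip_width: 0.0941
grip_force: 0.0
```

>>> {"fn": "apply_moves", "kwargs": {"deltas": [[0,0,-4.8,0.3,0,0,-0.09],[0,0,-4.8,0,0,0,-0.09],[0,0,-4.8,0,0,0,-0.09],[0,0,-4.8,0,0,0,-0.09],[0,0,-4.8,0,0,0,-0.09],[0,0,-4.8,0,0,0,-0.09],[0,0,-4.8,0,0,0,-0.09],[0,0,-4.8,0,0,0,-0.09],[0,0,-4.8,0,0,0,-0.09],[0,0,-4.8,0,0,0,-0.09]]}}

```text
time_s: 2.1
ee_pos: [0.4464, -0.2749, 0.2403]
eef_rot: [-3.141, -0.0, 1.105]
force: [0.9, 0.9, 0.1]
grip_width: 0.094
grip_force: 0.0
```

>>> {"fn": "apply_moves", "kwargs": {"deltas": [[0,0,-4.0,0,0,0,-0.09],[0,0,0,0,0,0,0],[0,0,0,0,0,0,0]]}}

```text
time_s: 2.4
ee_pos: [0.4465, -0.3131, 0.2398]
eef_rot: [-3.14, -0.0, 1.018]
force: [-0.1, -0.0, 0.6]
grip_width: 0.0939
grip_force: 0.0
```

```bash
python3 -c "
from h import *
st()
snap('wrist','w1.png')
for p in [(.4935,-.265,.034),(.4873,-.385,.036)]: print(w2px('w1.png',p))
"
```

```text
{'time_s': 2.4, 'qpos': [-0.6787, 0.2576, 1.4625, 0.0001, 1.4229, -0.1262], 'ee_pos': [0.4465, -0.3131, 0.2398], 'eef_rot': [-3.1402, -0.0003, 1.0183], 'force': [-0.1413, -0.0317, 0.6312], 'moment': [-0.0546, 0.1123, 0.0033], 'grip_force': 0.0, 'grip_width': 0.0939}
w1.png dict_keys(['img', 'K', 'hand_eye']) 2.4
[270.6390082  111.23737401]
[318.20800828 202.14968141]
```

View pics/w1.png

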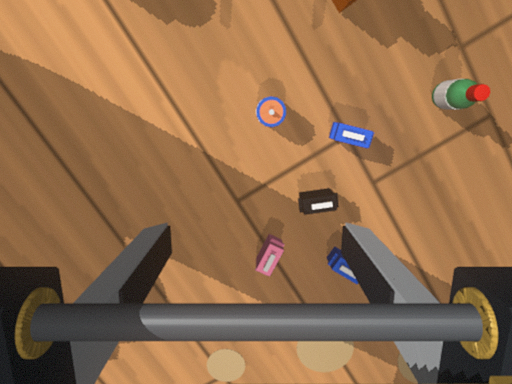

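The wrist view shows the motor at (271,112) and the black servo at (318,202). The pink servo (269,256) and blue servos (352,135), (343,265) are close by. I'll measure the servo orientation from the horn and the black blob.

```bash
python3 -c "
from h import *
a=cv2.imread('pics/w1.png')
b=a[180:225,290:350].astype(int)
w=(b.min(2)>150); v,u=np.nonzero(w); print('horn',w.sum(),u.mean()+290,v.mean()+180)
r=cv2.minAreaRect(np.c_[u+290,v+180].astype(np.float32)); P=cv2.boxPoints(r); print(P)
W=np.array([px2w('w1.png',*p,.038)[:2] for p in P]); print(W,W.mean(0))
e=[W[1]-W[0],W[2]-W[1]]; e=max(e,key=np.linalg.norm); print('horn yaw',np.arctan2(e[1],e[0]))
k=(b.max(2)<60); v,u=np.nonzero(k); r=cv2.minAreaRect(np.c_[u+290,v+180].astype(np.float32)); print(r, cv2.boxPoints(r))
W=np.array([px2w('w1.png',*p,.036)[:2] for p in cv2.boxPoints(r)]);print(W,W.mean(0))
print('motor',px2w('w1.png',271,112,.034),px2w('w1.png',271,112,.042))
cv2.imwrite('pics/c1.png',cv2.resize(a[80:240,230:390],(640,640),interpolation=cv2.INTER_CUBIC)[:600])
"
```

```text
horn 115 321.74782608695654 205.2173913043478
[[311.28    203.95998]
 [331.72    201.03996]
 [332.48    206.35997]
 [312.04    209.27998]]
[[ 0.47918582 -0.38197097]
 [ 0.50157163 -0.39153737]
 [ 0.49919551 -0.39777917]
 [ 0.47671682 -0.38818956]] [ 0.48916744 -0.38986927]
horn yaw -0.40385255432725997
((317.761962890625, 200.7742156982422), (21.00800323486328, 37.98520278930664), 82.14668273925781) [[297.51224 192.96384]
 [335.1412  187.77362]
 [338.0117  208.5846 ]
 [300.38272 213.77481]]
[[ 0.47194112 -0.36228464]
 [ 0.51287868 -0.38009333]
 [ 0.50358863 -0.40442285]
 [ 0.46198534 -0.38643963]] [ 0.48759844 -0.38331011]
motor [ 0.49341497 -0.26592738  0.034     ] [ 0.49320236 -0.26566144  0.042     ]
```

View pics/c1.png

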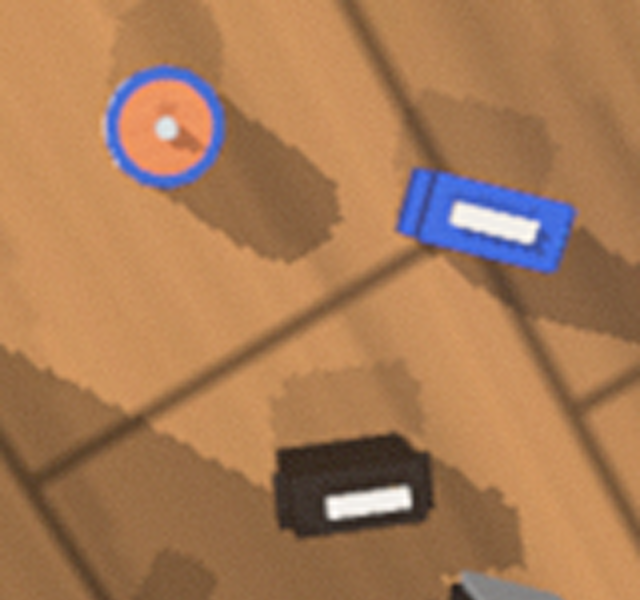

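>>> {"fn": "apply_moves", "kwargs": {"deltas": [[120,0.4,-0.75,-1,0,0,-0.142],[120,0.4,-0.75,-1,0,0,-0.142],[120,0.4,-0.75,-1,0,0,-0.142],[120,0.4,-0.75,-1,0,0,-0.142],[120,0.4,-0.75,-1,0,0,-0.142],[120,0.4,-0.75,-1,0,0,-0.142],[120,0.4,-0.75,-1,0,0,-0.142],[120,0.4,-0.75,-1,0,0,-0.142],[120,0.4,-0.75,-1,0,0,-0.142],[120,0.4,-0.75,-1,0,0,-0.142]]}}

```text
time_s: 3.45
ee_pos: [0.4877, -0.3866, 0.1404]
eef_rot: [-3.142, -0.0, -0.404]
force: [-0.1, 0.9, 0.5]
grip_width: 0.0499
grip_force: 0.0
```

>>> {"fn": "apply_moves", "kwargs": {"deltas": [[120,0,0,-2,0,0,0],[120,0,0,-2,0,0,0],[120,0,0,-2,0,0,0],[120,0,0,0,0,0,0],[120,0,0,0,0,0,0]]}}

```text
time_s: 3.95
ee_pos: [0.4875, -0.3871, 0.0813]
eef_rot: [3.142, -0.0, -0.4]
force: [0.2, 0.2, 0.4]
grip_width: 0.05
grip_force: 0.0
```

```bash
python3 -c "
from h import *
st()
snap('wrist','w2.png')
"
```

```text
{'time_s': 3.95, 'qpos': [-0.73, 0.5624, 1.414, 0.0, 1.1649, 1.2404], 'ee_pos': [0.4875, -0.3871, 0.0813], 'eef_rot': [3.1415, -0.0004, -0.3996], 'force': [0.2242, 0.23, 0.3924], 'moment': [-0.0257, 0.1908, -0.0157], 'grip_force': 0.0, 'grip_width': 0.05}
w2.png dict_keys(['img', 'K', 'hand_eye']) 3.95
```

View pics/w2.png

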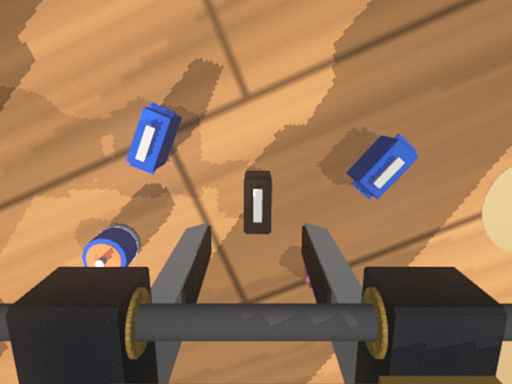

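The servo sits between the jaws and is aligned with them: body at (258,202), horn at (258,205). I'll check the along-jaw offset.

```bash
python3 -c "
from h import *
print(px2w('w2.png',258,205,.038),px2w('w2.png',258,178,.036),px2w('w2.png',258,233,.036),w2px('w2.png',(.4875,-.3871,.03)))
"
```

```text
[ 0.48818807 -0.38894171  0.038     ] [ 0.50591262 -0.39641205  0.036     ] [ 0.46794116 -0.38043436  0.036     ] [255.9976878  203.77163322]
```

>>> {"fn": "apply_moves", "kwargs": {"deltas": [[120,0,-0.1,-2.5,0,0,0],[120,0,0,-2.4,0,0,0],[120,0,0,0,0,0,0],[255,0,0,0,0,0,0],[255,0,0,0,0,0,0],[255,0,0,0,0,0,0],[255,0,0,2,0,0,0],[255,0,0,4,0,0,0],[255,0,0,4,0,0,0],[255,0,0,4,0,0,0]]}}

```text
time_s: 5.0
ee_pos: [0.4868, -0.3888, 0.174]
eef_rot: [3.141, -0.001, -0.401]
force: [-0.2, -0.4, 0.8]
grip_width: 0.0004
grip_force: 0.0
```

```bash
python3 -c "
from h import *
st()
snap('wrist','w3.png')
"
```

```text
{'time_s': 5.0, 'qpos': [-0.7327, 0.4763, 1.3191, 0.0, 1.3451, 1.2393], 'ee_pos': [0.4868, -0.3888, 0.174], 'eef_rot': [3.1413, -0.001, -0.4012], 'force': [-0.2066, -0.367, 0.822], 'moment': [0.0016, 0.1657, 0.03], 'grip_force': 0.0, 'grip_width': 0.0004}
w3.png dict_keys(['img', 'K', 'hand_eye']) 5.0
```

View pics/w3.png

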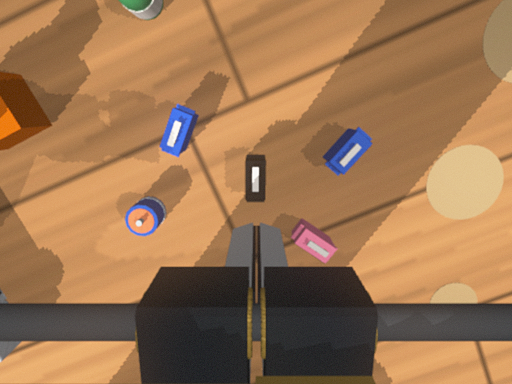

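The servo, now at (256,178), was not grasped because the fingers needed longer to close. I'll re-check its position and try again with a longer wait.

```bash
python3 -c "
from h import *
a=cv2.imread('pics/w3.png')
b=a[145:210,235:280].astype(int)
w=(b.min(2)>150); v,u=np.nonzero(w); r=cv2.minAreaRect(np.c_[u+235,v+145].astype(np.float32)); P=cv2.boxPoints(r)
W=np.array([px2w('w3.png',*p,.038)[:2] for p in P]); print(W.mean(0),r)
e=[W[1]-W[0],W[2]-W[1]]; e=max(e,key=np.linalg.norm); print('yaw',np.arctan2(e[1],e[0]))
"
```

```text
[ 0.48824954 -0.38839276] ((255.0, 179.0), (24.0, 6.0), 90.0)
yaw 2.741665053443289
```

>>> {"fn": "apply_moves", "kwargs": {"deltas": [[120,0,0,-2,0,0,0],[120,0,0,-2,0,0,0],[120,0,0,-2,0,0,0],[120,0,0,-2,0,0,0],[120,0,0,0,0,0,0]], "grip_force": 25}}

```text
time_s: 5.55
ee_pos: [0.4861, -0.3881, 0.0895]
eef_rot: [-3.14, 0.003, -0.401]
force: [0.0, 0.3, 0.1]
grip_width: 0.037
grip_force: 0.0
```

>>> {"fn": "apply_moves", "kwargs": {"deltas": [[120,0.1,0,0,0,0,0],[120,0,0,-3,0,0,0],[120,0,0,-2.7,0,0,0],[255,0,0,0,0,0,0],[255,0,0,0,0,0,0],[255,0,0,0,0,0,0],[255,0,0,0,0,0,0],[255,0,0,0,0,0,0],[255,0,0,0,0,0,0],[255,0,0,0,0,0,0]]}}

```text
time_s: 6.55
ee_pos: [0.4879, -0.3889, 0.0347]
eef_rot: [3.142, -0.0, -0.401]
force: [-0.1, 0.5, -0.1]
grip_width: 0.0012
grip_force: 0.0
```

```bash
python3 -c "
from h import *
st()
snap('wrist','w4.png'); snap('scene','s4.png')
a=cv2.imread('pics/w4.png');b=cv2.imread('pics/s4.png')
print(w2px('w4.png',(.4879,-.3889,.01)),w2px('w4.png',(.4879,-.3889,.036)))
cv2.imwrite('pics/c4.png',np.hstack([cv2.resize(a,(400,300)),cv2.resize(b[200:320,80:240],(400,300),interpolation=cv2.INTER_CUBIC)]))
"
```

```text
{'time_s': 6.55, 'qpos': [-0.7316, 0.622, 1.4386, 0.0, 1.0807, 1.2404], 'ee_pos': [0.4879, -0.3889, 0.0347], 'eef_rot': [3.1415, -0.0002, -0.4012], 'force': [-0.1256, 0.5096, -0.1345], 'moment': [-0.0322, 0.0915, 0.0444], 'grip_force': 0.0, 'grip_width': 0.0012}
w4.png dict_keys(['img', 'K', 'hand_eye']) 6.55
s4.png dict_keys(['img', 'K', 'pose']) 6.6
[256.01350612 214.8387909 ] [256.01458144 228.20711825]
```

View pics/c4.png

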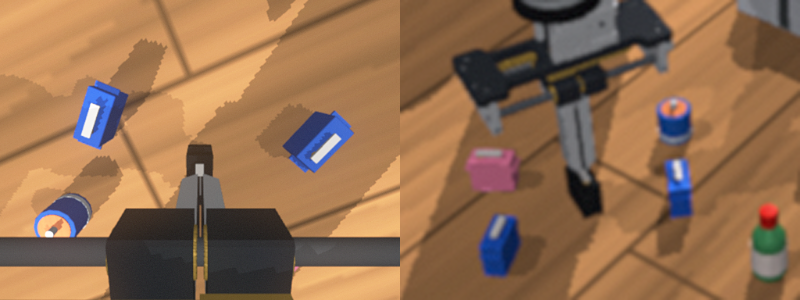

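>>> {"fn": "apply_moves", "kwargs": {"deltas": [[255,0,0,4,0,0,0],[255,0,0,4,0,0,0],[120,0,0,2,0,0,0],[120,0,0,0,0,0,0],[120,0,0,0,0,0,0],[120,0,0,0,0,0,0],[120,0,0,0,0,0,0],[120,0,0,0,0,0,0],[120,0,0,0,0,0,0]]}}

```text
time_s: 7.55
ee_pos: [0.4878, -0.3888, 0.1339]
eef_rot: [-3.141, 0.001, -0.401]
force: [-0.2, -0.4, -0.3]
grip_width: 0.0493
grip_force: 0.0
```

```bash
cat >> h.py <<'E'
def horn(fn,box,z=.038):
    u0,v0,u1,v1=box; b=cv2.imread('pics/'+fn)[v0:v1,u0:u1].astype(int)
    v,u=np.nonzero(b.min(2)>150); r=cv2.minAreaRect(np.c_[u+u0,v+v0].astype(np.float32)); W=np.array([px2w(fn,*p,z)[:2] for p in cv2.boxPoints(r)])
    e=max([W[1]-W[0],W[2]-W[1]],key=np.linalg.norm); print('horn',W.mean(0),'yaw',np.arctan2(e[1],e[0]),r)
    v,u=np.nonzero(b.max(2)<60); print('black',u.min()+u0,u.max()+u0,v.min()+v0,v.max()+v0)
E
python3 -c "
from h import *
st()
snap('wrist','w5.png')
u,v=w2px('w5.png',(.488,-.3885,.036)); print(u,v)
horn('w5.png',(225,140,285,225))
horn('w3.png',(235,145,280,210))
"
```

```text
{'time_s': 7.55, 'qpos': [-0.7316, 0.5122, 1.3612, -0.0, 1.269, 1.2404], 'ee_pos': [0.4878, -0.3888, 0.1339], 'eef_rot': [-3.1414, 0.0007, -0.4012], 'force': [-0.2361, -0.4223, -0.2837], 'moment': [-0.0119, 0.1179, 0.0163], 'grip_force': 0.0, 'grip_width': 0.0493}
w5.png dict_keys(['img', 'K', 'hand_eye']) 7.55
255.6426668790477 188.9803062263804
horn [ 0.4879533 -0.3883494] yaw 2.742353400805892 ((255.5, 189.5), (27.0, 7.0), 90.0)
black 246 265 167 213
horn [ 0.48824954 -0.38839276] yaw 2.741665053443289 ((255.0, 179.0), (24.0, 6.0), 90.0)
black 246 264 165 200
```

View pics/w5.png

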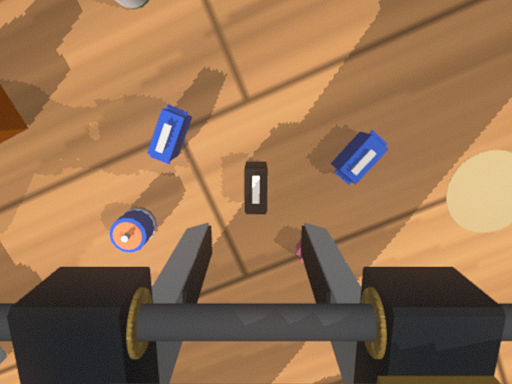

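```bash
python3 -c "
from h import *
print(ctrl.tip_reach,[a for a in dir(ctrl) if a[0]!='_'])
for fn,T in (('w3.png',(.4868,-.3888,.174)),('w4.png',(.4879,-.3889,.0347)),('w5.png',(.4878,-.3888,.1339))):
  for dz in (0,.006,.015,.025):
    e=np.array([np.cos(.401),-np.sin(.401),0])*.008
    print(fn,dz,[np.round(w2px(fn,np.array(T)-[0,0,dz]+s*e)) for s in(-1,0,1)])
"
python3 -c "
import cv2
a=cv2.imread('pics/w4.png');cv2.imwrite('pics/c4b.png',cv2.resize(a[170:300,190:320],(600,600),interpolation=cv2.INTER_CUBIC))"
```

```text
0.025 ['MotionError', 'camera', 'get_obs', 'hand_in', 'tip_reach']
w3.png 0 [array([256., 240.]), array([256., 227.]), array([256., 215.])]
w3.png 0.006 [array([256., 236.]), array([256., 224.]), array([256., 212.])]
w3.png 0.015 [array([256., 231.]), array([256., 219.]), array([256., 207.])]
w3.png 0.025 [array([256., 226.]), array([256., 215.]), array([256., 203.])]
w4.png 0 [array([256., 240.]), array([256., 227.]), array([256., 215.])]
w4.png 0.006 [array([256., 236.]), array([256., 224.]), array([256., 212.])]
w4.png 0.015 [array([256., 231.]), array([256., 219.]), array([256., 207.])]
w4.png 0.025 [array([256., 226.]), array([256., 215.]), array([256., 203.])]
w5.png 0 [array([256., 240.]), array([256., 227.]), array([256., 214.])]
w5.png 0.006 [array([256., 236.]), array([256., 224.]), array([256., 211.])]
w5.png 0.015 [array([256., 231.]), array([256., 219.]), array([256., 207.])]
w5.png 0.025 [array([256., 226.]), array([256., 215.]), array([256., 203.])]
```

View pics/c4b.png

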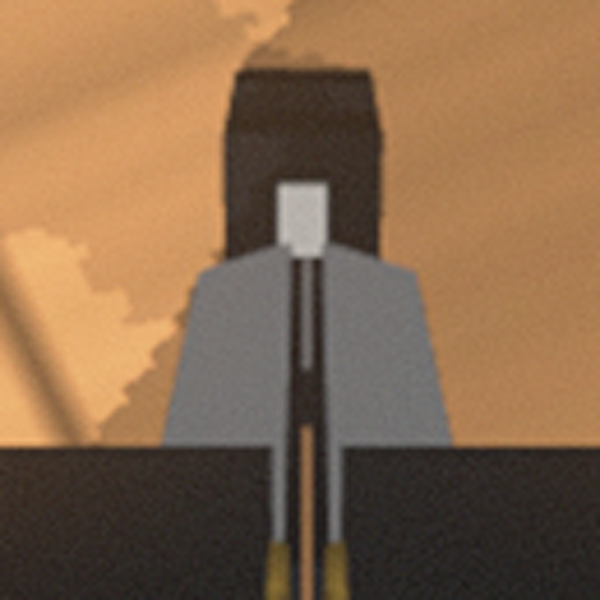

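```bash
python3 -c "
from h import *
for z in (0,.01,.02,.035,.06,.08): print(z,w2px('s4.png',(.4879,-.3889,z)))
a=cv2.imread('pics/s4.png');cv2.imwrite('pics/c4c.png',cv2.resize(a[230:300,110:200],(771,600),interpolation=cv2.INTER_CUBIC))
"
```

```text
0 [153.80951359 280.61096733]
0.01 [153.39592677 277.53150066]
0.02 [152.9783135  274.42205408]
0.035 [152.34421445 269.7007071 ]
0.06 [151.26639667 261.67553859]
0.08 [150.38468679 255.11054169]
```

View pics/c4c.png

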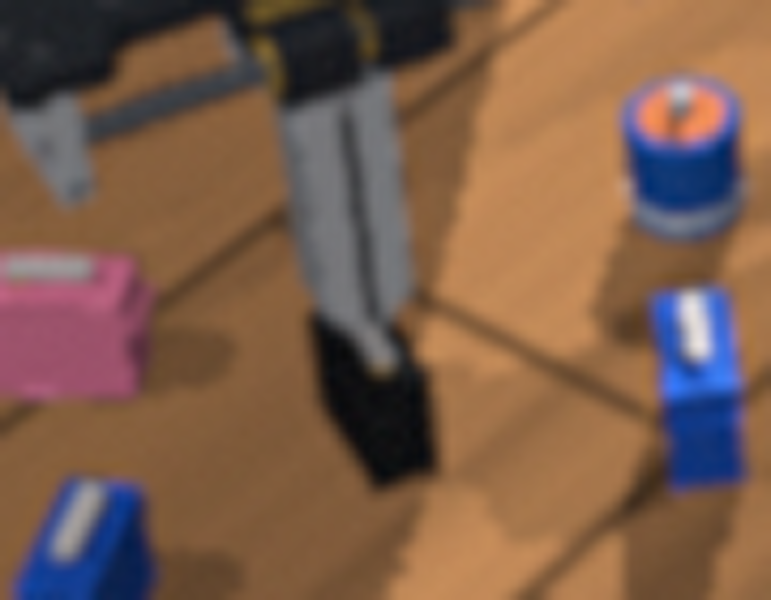

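The scene view shows the fingertips ending at z of about 0.04 while the TCP reads 0.035. The real tips therefore sit well behind where the text puts them. I'll feel for the table with the jaws open around the servo.

>>> {"fn": "apply_moves", "kwargs": {"deltas": [[120,0,0,-4,0,0,0],[120,0,0,-4,0,0,0],[120,0,0,-2,0,0,0],[120,0,0,-1,0,0,0],[120,0,0,-0.5,0,0,0],[120,0,0,0,0,0,0]], "grip_force": 15}}

```text
time_s: 8.2
ee_pos: [0.4881, -0.389, 0.0198]
eef_rot: [3.141, -0.001, -0.401]
force: [-0.5, 0.2, -0.4]
grip_width: 0.0497
grip_force: 0.0
```

>>> {"fn": "apply_moves", "kwargs": {"deltas": [[120,0,0,-0.5,0,0,0],[120,0,0,-0.5,0,0,0],[120,0,0,0,0,0,0]]}}

```text
time_s: 8.5
ee_pos: [0.4878, -0.3887, 0.0091]
eef_rot: [-3.141, 0.0, -0.401]
force: [0.3, -0.0, -0.7]
grip_width: 0.0498
grip_force: 0.0
```

>>> {"fn": "apply_moves", "kwargs": {"deltas": [[120,0,0,-0.5,0,0,0],[120,0,0,0,0,0,0]]}}

```text
time_s: 8.7
ee_pos: [0.4877, -0.3887, 0.0039]
eef_rot: [-3.141, 0.001, -0.401]
force: [-0.6, -0.2, 0.5]
grip_width: 0.0497
grip_force: 0.0
```

>>> {"fn": "apply_moves", "kwargs": {"deltas": [[120,0,0,-0.4,0,0,0],[120,0,0,0,0,0,0]]}}

```text
time_s: 8.9
ee_pos: [0.4877, -0.3887, -0.0001]
eef_rot: [-3.141, 0.001, -0.401]
force: [-0.2, 0.2, -0.1]
grip_width: 0.0499
grip_force: 0.0
```

>>> {"fn": "apply_moves", "kwargs": {"deltas": [[120,0,0,-0.4,0,0,0],[120,0,0,0,0,0,0]]}}

```text
time_s: 9.1
ee_pos: [0.4877, -0.3887, -0.0041]
eef_rot: [-3.141, 0.001, -0.401]
force: [0.7, -0.4, 0.0]
grip_width: 0.0496
grip_force: 0.0
```

Still no contact. I'll try the grip here and see whether it takes the servo.

>>> {"fn": "apply_moves", "kwargs": {"deltas": [[255,0,0,-0.4,0,0,0],[255,0,0,0,0,0,0],[255,0,0,0,0,0,0],[255,0,0,0,0,0,0],[255,0,0,0,0,0,0],[255,0,0,0,0,0,0],[255,0,0,0,0,0,0]]}}

```text
time_s: 9.8
ee_pos: [0.4879, -0.3889, -0.0074]
eef_rot: [3.142, -0.0, -0.401]
force: [-0.1, 0.4, -0.2]
grip_width: 0.02
grip_force: 15.0
```

```bash
python3 -c "
from h import *
st()
snap('scene','s6.png')
for z in (0,.01,.02,.035): print(z,w2px('s6.png',(.4879,-.3889,z)))
a=cv2.imread('pics/s6.png');cv2.imwrite('pics/c6.png',cv2.resize(a[230:300,110:200],(771,600),interpolation=cv2.INTER_CUBIC))
"
```

```text
{'time_s': 9.8, 'qpos': [-0.7316, 0.6797, 1.4556, -0.0, 1.0062, 1.2404], 'ee_pos': [0.4879, -0.3889, -0.0074], 'eef_rot': [3.1415, -0.0002, -0.4012], 'force': [-0.0888, 0.3895, -0.1864], 'moment': [0.033, 0.1566, -0.0005], 'grip_force': 15.0, 'grip_width': 0.02}
s6.png dict_keys(['img', 'K', 'pose']) 9.8
0 [153.80951359 280.61096733]
0.01 [153.39592677 277.53150066]
0.02 [152.9783135  274.42205408]
0.035 [152.34421445 269.7007071 ]
```

View pics/c6.png

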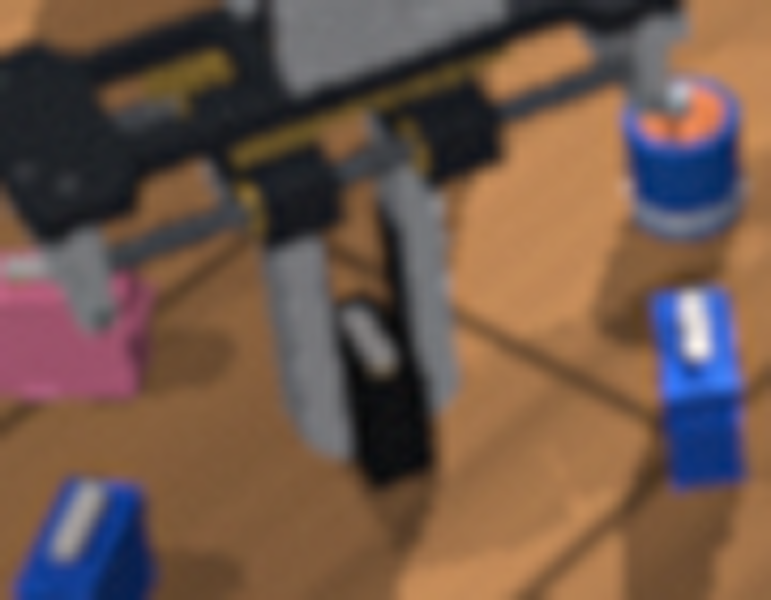

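The grip holds: 20 mm opening at 15 N. Offset noted: the fingertips are near TCP z + 0.017. Now I'll carry the servo to the case.

>>> {"fn": "apply_moves", "kwargs": {"deltas": [[255,0,0,3,0,0,0],[255,0,0,4.5,0,0,0],[255,0,0,4.5,0,0,0],[255,0.5,3.8,0,0,0,0.043],[255,0.5,3.8,0,0,0,0.043],[255,0.5,3.8,0,0,0,0.043],[255,0.5,3.8,0,0,0,0.043],[255,0.5,3.8,0,0,0,0.043],[255,0.5,3.8,0,0,0,0.043],[255,0.5,3.8,0,0,0,0.043]]}}

```text
time_s: 10.85
ee_pos: [0.5228, -0.1213, 0.1125]
eef_rot: [3.142, -0.0, -0.099]
force: [0.8, 0.3, -0.4]
grip_width: 0.0198
grip_force: 15.0
```

>>> {"fn": "apply_moves", "kwargs": {"deltas": [[255,0.5,3.8,0,0,0,0.043],[255,0.5,3.8,0,0,0,0.043],[255,0.7,3.9,0,0,0,0.043],[255,0,0,0,0,0,0],[255,0,0,0,0,0,0]]}}

```text
time_s: 11.35
ee_pos: [0.5398, -0.0074, 0.1124]
eef_rot: [3.141, 0.0, 0.03]
force: [0.2, -1.5, -0.0]
grip_width: 0.0201
grip_force: 15.0
```

```bash
python3 -c "
from h import *
st()
snap('wrist','w7.png'); snap('top','t7.png')
"
```

```text
{'time_s': 11.35, 'qpos': [-0.0815, 0.356, 1.6398, -0.0002, 1.146, 1.4594], 'ee_pos': [0.5398, -0.0074, 0.1124], 'eef_rot': [3.1415, 0.0001, 0.03], 'force': [0.1598, -1.5255, -0.0161], 'moment': [-0.0054, 0.1535, -0.0505], 'grip_force': 14.9998, 'grip_width': 0.0201}
w7.png dict_keys(['img', 'K', 'hand_eye']) 11.35
t7.png dict_keys(['img', 'K', 'pose']) 11.4
```

View pics/w7.png

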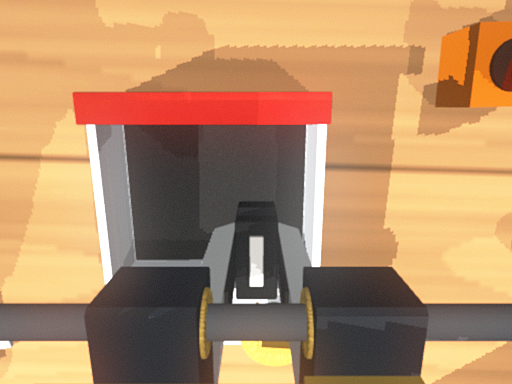

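The wrist view shows the held servo upright at (257,250). The lip's near edge runs along row 124 from column 77 to 331, which gives the case pose. I'll compute it numerically, since I have few views left.

```bash
python3 -c "
from h import *
a=cv2.cvtColor(cv2.imread('pics/w7.png'),cv2.COLOR_BGR2HSV)
m=(((a[:,:,0]<8)|(a[:,:,0]>172))&(a[:,:,1]>170)&(a[:,:,2]>110)).astype(np.uint8); m[:, 400:]=0
n,l,s,c=cv2.connectedComponentsWithStats(m); i=1+np.argmax(s[1:,4]); print(s[i])
v,u=np.nonzero(l==i); q=np.c_[u,v].astype(np.float32); r=cv2.minAreaRect(q); P=cv2.boxPoints(r); print(P)
# edge fits
cols=range(90,320,10); lo=[v[u==k].max()+.5 for k in cols]; hi=[v[u==k].min()-.5 for k in cols]
print(np.polyfit(cols,lo,1),np.polyfit(cols,hi,1),np.mean(lo),np.mean(hi))
for p in P: print(px2w('w7.png',*p,.071))
f=np.polyfit(cols,lo,1)
A=px2w('w7.png',s[i][0],np.polyval(f,s[i][0]),.071);B=px2w('w7.png',s[i][0]+s[i][2],np.polyval(f,s[i][0]+s[i][2]),.071)
print(A,B,np.linalg.norm(A-B)); yaw=np.arctan2(-(A-B)[0],(A-B)[1]); print('yaw',yaw)
m=(A+B)/2; print('case',m[:2]-.06*np.array([np.cos(yaw),np.sin(yaw)]))
"
```

```text
[  73   92  259   33 8391]
[[ 73.  92.]
 [331.  92.]
 [331. 124.]
 [ 73. 124.]]
[2.66798419e-03 1.23749012e+02] [-1.34595303e-16  9.15000000e+01] 124.28260869565217 91.5
[0.61502529 0.11503355 0.071     ]
[ 0.62007034 -0.05350109  0.071     ]
[ 0.59959121 -0.05520401  0.071     ]
[0.59443228 0.11707807 0.071     ]
[0.59446926 0.1170744  0.071     ] [ 0.59919575 -0.05590656  0.071     ] 0.17304551813320548
yaw 0.027316959592776753
case [0.53685489 0.0289451 ]
```

>>> {"fn": "apply_moves", "kwargs": {"deltas": [[255,0,0,-3,0,0,0],[255,0,0,-3,0,0,0],[255,0,0,-3,0,0,0],[255,0,0,-2,0,0,0],[255,0,0,-0.3,0,0,0],[255,0,0,0,0,0,0]]}}

```text
time_s: 12.05
ee_pos: [0.5399, -0.0087, -0.0004]
eef_rot: [-3.142, 0.0, 0.027]
force: [-0.3, -1.2, 0.2]
grip_width: 0.0196
grip_force: 15.0
```

>>> {"fn": "apply_moves", "kwargs": {"deltas": [[140,0,0,-0.1,0,0,0],[140,0,0,0,0,0,0],[140,0,0,0,0,0,0],[140,0,0,0,0,0,0],[140,0,0,3,0,0,0],[110,0,0,4,0,0,0],[110,0,0,4,0,0,0],[110,-0.5,-2.7,0,0,0,0],[110,-0.5,-2.7,0,0,0,0],[110,-0.5,-2.7,0,0,0,0]]}}

```text
time_s: 13.05
ee_pos: [0.5247, -0.0896, 0.109]
eef_rot: [3.141, -0.001, 0.029]
force: [-0.3, -0.1, -0.5]
grip_width: 0.0534
grip_force: 0.0
```

>>> {"fn": "apply_moves", "kwargs": {"deltas": [[110,-0.5,-2.7,0,0,0,0],[110,-0.5,-2.7,0,0,0,0],[110,-0.5,-2.7,0,0,0,0],[80,-0.5,-2.7,0,0,0,0],[80,-0.5,-2.7,0,0,0,0],[80,-0.5,-2.7,0,0,0,0],[80,-0.2,-1.3,0,0,0,0],[80,0,0,0,0,0,0]]}}

```text
time_s: 13.85
ee_pos: [0.4926, -0.2648, 0.1084]
eef_rot: [3.142, -0.0, 0.027]
force: [0.3, -0.6, 0.2]
grip_width: 0.0646
grip_force: 0.0
```

```bash
cat >> h.py <<'E'
def blobs(fn,lo,hi,z,mn=80,u1=512,v1=265):
    a=cv2.cvtColor(cv2.imread('pics/'+fn),cv2.COLOR_BGR2HSV); m=cv2.inRange(a,lo,hi); m[v1:]=0; m[:,u1:]=0
    n,l,s,c=cv2.connectedComponentsWithStats(m)
    for i in range(1,n):
        if s[i,4]>mn: print(fn,'px',np.round(c[i],1),s[i].tolist(),'w',np.round(px2w(fn,*c[i],z),4))
E
python3 -c "
from h import *
st()
snap('wrist','w8.png'); 
print(w2px('w8.png',(.4933,-.2657,.034)))
blobs('w8.png',(105,120,60),(125,255,255),.03)
blobs('w8.png',(5,140,120),(14,255,255),.034)
"
```

```text
{'time_s': 13.85, 'qpos': [-0.5587, 0.4008, 1.5871, -0.0, 1.1536, 0.9851], 'ee_pos': [0.4926, -0.2648, 0.1084], 'eef_rot': [3.1415, -0.0, 0.0271], 'force': [0.2793, -0.5778, 0.1752], 'moment': [-0.0042, 0.2161, -0.0046], 'grip_force': 0.0, 'grip_width': 0.0646}
w8.png dict_keys(['img', 'K', 'hand_eye']) 13.85
[257.83369339 195.30575415]
w8.png px [352.4 110.9] [321, 82, 64, 60, 1517] w [ 0.561  -0.3363  0.03  ]
w8.png px [257.3 192.1] [237, 175, 41, 40, 409] w [ 0.4949 -0.2653  0.03  ]
w8.png px [496.8 218.9] [474, 195, 38, 48, 1171] w [ 0.4774 -0.4639  0.03  ]
w8.png px [147.4  31.6] [93, 0, 106, 59, 2010] w [ 0.6121 -0.1833  0.034 ]
w8.png px [204.9   8. ] [195, 0, 27, 21, 207] w [ 0.6286 -0.2246  0.034 ]
w8.png px [257.3 195.1] [242, 181, 31, 30, 641] w [ 0.4935 -0.2653  0.034 ]
```

>>> {"fn": "apply_moves", "kwargs": {"deltas": [[80,0.1,0,-4,0,0,0],[80,0,0,-4,0,0,0],[80,0,0,-2.5,0,0,0],[80,0,0,-1,0,0,0],[255,0,0,0,0,0,0],[255,0,0,0,0,0,0],[255,0,0,0,0,0,0],[255,0,0,0,0,0,0],[255,0,0,0,0,0,0],[255,0,0,0,0,0,0]], "grip_force": 25}}

```text
time_s: 14.9
ee_pos: [0.4944, -0.2642, -0.0054]
eef_rot: [3.141, -0.002, 0.029]
force: [-1.2, 0.5, 7.9]
grip_width: 0.0332
grip_force: 25.0
```

>>> {"fn": "apply_moves", "kwargs": {"deltas": [[255,0,0,3,0,0,0],[255,0,0,4.5,0,0,0],[255,0,0,4.5,0,0,0],[255,0.4,3.3,0,0,0,0],[255,0.4,3.3,0,0,0,0],[255,0.4,3.3,0,0,0,0],[255,0.4,3.3,0,0,0,0],[255,0.4,3.3,0,0,0,0],[255,0.4,3.3,0,0,0,0],[255,0.4,3.3,0,0,0,0]]}}

```text
time_s: 15.9
ee_pos: [0.5218, -0.0315, 0.1137]
eef_rot: [3.142, -0.0, 0.029]
force: [0.5, -0.7, -2.7]
grip_width: 0.0338
grip_force: 25.0
```

>>> {"fn": "apply_moves", "kwargs": {"deltas": [[255,0.4,3.3,0,0,0,0],[255,0.4,3.3,0,0,0,0],[255,0.5,3.2,0,0,0,0],[255,0,0,0,0,0,0],[255,0,0,0,0,0,0]]}}

```text
time_s: 16.4
ee_pos: [0.5347, 0.0655, 0.1135]
eef_rot: [3.142, 0.0, 0.03]
force: [-0.8, -0.7, -0.6]
grip_width: 0.0337
grip_force: 25.0
```

```bash
python3 -c "
from h import *
st()
snap('wrist','w9.png'); 
p=ctrl.get_obs()['ee_pos']
print(w2px('w9.png',(p[0],p[1],p[2]+.007+.034)))
blobs('w9.png',(105,120,60),(125,255,255),.15,v1=384)
blobs('w9.png',(5,140,120),(14,255,255),p[2]+.007+.034,v1=384)
a=cv2.cvtColor(cv2.imread('pics/w9.png'),cv2.COLOR_BGR2GRAY);
w=a[130:290,200:400]; print((w>150).sum())
"
```

```text
{'time_s': 16.4, 'qpos': [0.0539, 0.3523, 1.6421, -0.0001, 1.1473, 1.5948], 'ee_pos': [0.5347, 0.0655, 0.1135], 'eef_rot': [3.1415, 0.0001, 0.03], 'force': [-0.7645, -0.7163, -0.5794], 'moment': [-0.043, 0.167, -0.0334], 'grip_force': 24.9994, 'grip_width': 0.0337}
w9.png dict_keys(['img', 'K', 'hand_eye']) 16.4
[258.50011952 256.65179324]
w9.png px [257.4 241.2] [222, 210, 69, 78, 1826] w [0.5408 0.0655 0.15  ]
w9.png px [363.   77.6] [341, 64, 47, 24, 308] w [0.6175 0.0234 0.1545]
w9.png px [334.3  75.9] [324, 68, 20, 17, 88] w [0.6178 0.0355 0.1545]
w9.png px [246.1  90.6] [183, 82, 151, 39, 206] w [0.6108 0.0725 0.1545]
w9.png px [428.7  97.1] [393, 86, 52, 35, 110] w [ 0.6104 -0.0055  0.1545]
w9.png px [257.8 246. ] [230, 234, 52, 37, 536] w [0.5402 0.0653 0.1545]
3602
```

>>> {"fn": "apply_moves", "kwargs": {"deltas": [[255,0.1,-0.1,-4,0,0,0],[255,0,0,-4,0,0,0],[255,0,0,-2.5,0,0,0],[255,0,0,-0.8,0,0,0],[255,0,0,0,0,0,0],[130,0,0,0,0,0,0],[130,0,0,0,0,0,0],[130,0,0,0,0,0,0],[130,0,0,0,0,0,0]]}}

```text
time_s: 17.35
ee_pos: [0.5362, 0.0641, 0.001]
eef_rot: [-3.142, -0.001, 0.029]
force: [-0.2, 0.3, -0.7]
grip_width: 0.0462
grip_force: 0.0
```

>>> {"fn": "apply_moves", "kwargs": {"deltas": [[120,0,0,3,0,0,0],[120,0,0,4,0,0,0],[120,0,0,4.5,0,0,0],[120,-1.5,3,2,0,0,0],[120,-1.5,3,2,0,0,0],[120,-1.5,4,0,0,0,0],[120,-1.5,4,0,0,0,0],[120,-1.5,4,0,0,0,0],[120,-1.5,4,0,0,0,0],[120,-1.5,4,0,0,0,0]]}}

```text
time_s: 18.35
ee_pos: [0.43, 0.3257, 0.1559]
eef_rot: [-3.141, -0.001, 0.029]
force: [0.6, -0.2, -0.2]
grip_width: 0.0494
grip_force: 0.0
```

```bash
python3 -c "
from h import *
st()
snap('top','t10.png')
a=cv2.imread('pics/t10.png'); b=a[160:250,90:330]; cv2.imwrite('pics/c10.png',cv2.resize(b,(800,300),interpolation=cv2.INTER_CUBIC))
for p in [(.541,-.008,.04),(.537,.064,.04),(.537,.029,0)]: print(w2px('t10.png',p))
"
```

```text
{'time_s': 18.35, 'qpos': [0.5804, 0.3078, 1.5962, -0.0, 1.237, 2.1223], 'ee_pos': [0.43, 0.3257, 0.1559], 'eef_rot': [-3.1413, -0.0006, 0.0288], 'force': [0.6427, -0.248, -0.2265], 'moment': [-0.0213, 0.1308, -0.0148], 'grip_force': 0.0, 'grip_width': 0.0494}
t10.png dict_keys(['img', 'K', 'pose']) 18.35
[246.23875786 196.38858653]
[220.97177828 195.09883604]
[233.83448582 199.18351337]
```

>>> {"fn": "apply_moves", "kwargs": {"deltas": [[160,-0.3,-1.4,0,0,0,0.142],[160,-0.3,-1.4,0,0,0,0.142],[160,-0.3,-1.4,0,0,0,0.142],[160,-0.3,-1.4,0,0,0,0.142],[160,-0.3,-1.4,0,0,0,0.142],[160,-0.3,-1.4,0,0,0,0.142],[160,-0.3,-1.4,0,0,0,0.142],[160,-0.3,-1.4,0,0,0,0.142],[160,-0.3,-1.4,0,0,0,0.142],[160,-0.3,-1,0,0,0,0.142]]}}

```text
time_s: 19.4
ee_pos: [0.4008, 0.1874, 0.1557]
eef_rot: [3.141, -0.0, 1.454]
force: [0.9, -0.6, 0.0]
grip_width: 0.0354
grip_force: 0.0
```

>>> {"fn": "apply_moves", "kwargs": {"deltas": [[160,0,0,-3,0,0,0.142],[160,0,0,-3,0,0,0.142],[160,0,0,-3,0,0,0],[160,0,0,-3,0,0,0],[160,0,0,-3,0,0,0],[160,0,0,-1.2,0,0,0],[160,0,0,0,0,0,0]]}}

```text
time_s: 20.1
ee_pos: [0.4003, 0.1879, -0.0073]
eef_rot: [-3.139, 0.0, 1.733]
force: [0.1, 0.1, 0.2]
grip_width: 0.035
grip_force: 0.0
```

>>> {"fn": "apply_moves", "kwargs": {"deltas": [[160,0,0,-0.2,0,0,0],[160,0,0,0,0,0,0]]}}

```text
time_s: 20.3
ee_pos: [0.4016, 0.1884, -0.0075]
eef_rot: [3.14, -0.0, 1.733]
force: [-0.0, -0.1, -0.8]
grip_width: 0.0347
grip_force: 0.0
```

>>> {"fn": "apply_moves", "kwargs": {"deltas": [[160,0,0,-0.2,0,0,0],[160,0,0,0,0,0,0]]}}

```text
time_s: 20.5
ee_pos: [0.4011, 0.1882, -0.0101]
eef_rot: [3.141, -0.0, 1.733]
force: [-0.5, -0.3, 0.2]
grip_width: 0.0348
grip_force: 0.0
```

>>> {"fn": "apply_moves", "kwargs": {"deltas": [[160,0,0,-0.2,0,0,0],[160,0,0,0,0,0,0]]}}

```text
time_s: 20.7
ee_pos: [0.4008, 0.1881, -0.0126]
eef_rot: [-3.142, 0.0, 1.733]
force: [0.1, -0.5, 0.1]
grip_width: 0.0348
grip_force: 0.0
```

>>> {"fn": "apply_moves", "kwargs": {"deltas": [[160,0,0,-0.2,0,0,0],[160,0,0,0,0,0,0]]}}

```text
time_s: 20.9
ee_pos: [0.4011, 0.1882, -0.0138]
eef_rot: [3.141, -0.0, 1.733]
force: [-5.3, -2.1, 16.1]
grip_width: 0.0347
grip_force: 8.1
```

>>> {"fn": "apply_moves", "kwargs": {"deltas": [[160,0,0,-0.2,0,0,0],[160,0,0,0,0,0,0]]}}

```text
time_s: 21.1
ee_pos: [0.4012, 0.1883, -0.0141]
eef_rot: [3.141, 0.0, 1.733]
force: [-18.5, -8.3, 54.0]
grip_width: 0.0351
grip_force: 26.8
```

>>> {"fn": "apply_moves", "kwargs": {"deltas": [[160,0,0,-0.2,0,0,0],[160,0,0,0,0,0,0]]}}

```text
time_s: 21.3
ee_pos: [0.4013, 0.1883, -0.0144]
eef_rot: [3.141, 0.0, 1.733]
force: [-32.2, -11.8, 90.0]
grip_width: 0.0354
grip_force: 45.6
```

>>> {"fn": "apply_moves", "kwargs": {"deltas": [[160,0,0,1.5,0,0,0],[160,0,0,4,0,0,0],[160,0,0,4,0,0,0],[160,0,3,4,0,0,0],[160,0.3,4,3,0,0,0],[160,0.3,4,2,0,0,0],[160,0.3,3,1.7,0,0,0],[160,0,0,0,0,0,0],[160,0,0,0,0,0,0]]}}

```text
time_s: 22.2
ee_pos: [0.4096, 0.3281, 0.1828]
eef_rot: [-3.141, 0.0, 1.734]
force: [0.8, -0.3, -0.7]
grip_width: 0.035
grip_force: 0.0
```

```bash
python3 -c "
from h import *
st()
snap('wrist','w11.png'); 
a=cv2.imread('pics/w11.png'); h=cv2.cvtColor(a,cv2.COLOR_BGR2HSV)
cv2.imwrite('pics/m11.png',cv2.resize(a,(640,480)))
P=[(.412,.324,.037)]
print(w2px('w11.png',P[0]))
for z in (.005,): blobs('w11.png',(0,0,150),(180,45,255),z,mn=60,v1=384)
blobs('w11.png',(172,150,80),(180,255,255),.005,mn=60,v1=384); blobs('w11.png',(0,180,80),(6,255,255),.005,mn=60,v1=384)
blobs('w11.png',(0,0,0),(180,255,50),.037,mn=100,v1=384)
"
```

```text
{'time_s': 22.2, 'qpos': [0.6056, 0.2515, 1.6031, -0.0001, 1.2877, 0.4427], 'ee_pos': [0.4096, 0.3281, 0.1828], 'eef_rot': [-3.141, 0.0004, 1.7338], 'force': [0.8008, -0.2826, -0.675], 'moment': [-0.0764, 0.09, -0.0006], 'grip_force': 0.0, 'grip_width': 0.035}
w11.png dict_keys(['img', 'K', 'hand_eye']) 22.2
[259.01210137 184.36757165]
w11.png px [262.3 163.9] [192, 92, 133, 155, 16326] w [0.4132 0.34   0.005 ]
w11.png px [185.1 130.4] [181, 126, 9, 10, 67] w [0.3266 0.362  0.005 ]
w11.png px [193.4 222.1] [189, 218, 9, 9, 64] w [0.3473 0.2618 0.005 ]
w11.png px [271.3 354.6] [268, 347, 7, 17, 81] w [0.4645 0.1037 0.005 ]
w11.png px [297.9 351.9] [286, 349, 27, 7, 64] w [0.4968 0.1131 0.005 ]
w11.png px [243.4 377.7] [222, 370, 47, 14, 514] w [0.4353 0.0639 0.005 ]
w11.png px [274.2 378.4] [270, 371, 17, 13, 91] w [0.4744 0.0693 0.005 ]
w11.png px [330.4 105.8] [326, 93, 10, 35, 180] w [0.473  0.4117 0.005 ]
w11.png px [328.5 230.4] [324, 214, 10, 29, 150] w [0.5003 0.277  0.005 ]
w11.png px [486.5 182.6] [462, 139, 50, 81, 1605] w [0.637  0.3629 0.037 ]
w11.png px [211.8 282.8] [203, 251, 21, 53, 425] w [0.3795 0.208  0.037 ]
w11.png px [300.6 285.2] [292, 264, 18, 40, 331] w [0.475  0.2208 0.037 ]
w11.png px [113.6 332.7] [45, 267, 141, 117, 11504] w [0.2783 0.1285 0.037 ]
w11.png px [399.2 325.2] [328, 267, 140, 116, 11763] w [0.5933 0.1903 0.037 ]
w11.png px [503.2 350.6] [490, 340, 22, 29, 404] w [0.7191 0.1775 0.037 ]
```

View pics/m11.png

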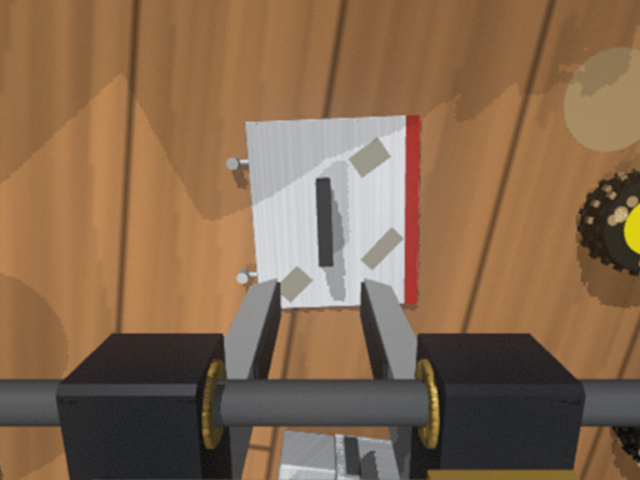

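The cover lies flat with its bar centre at (259.5,178) full-res, bolts at (185,130) and (193,222), and the red edge along the right. The wheel at (486,182) is well away.

```bash
python3 -c "
from h import *
f=lambda u,v,z:px2w('w11.png',u/1.25,v/1.25,z)[:2]
def yaw(A,B): d=A-B; return np.arctan2(-d[0],d[1])
print('hook',f(419,115,.005),f(416,304,.005),yaw(f(419,115,.005),f(416,304,.005)),np.linalg.norm(f(419,115,.005)-f(416,304,.005)))
print('boltedge',f(246,122,.005),f(258,307,.005),yaw(f(246,122,.005),f(258,307,.005)))
b=[px2w('w11.png',*p,.011)[:2] for p in ((185.1,130.4),(193.4,222.1))]; print('bolts',b,yaw(*b),np.linalg.norm(b[0]-b[1]))
a=cv2.imread('pics/w11.png').max(2); m=(a[135:225,240:275]<60); v,u=np.nonzero(m); q=np.c_[u+240,v+135].astype(np.float32); r=cv2.minAreaRect(q); print(r)
P=cv2.boxPoints(r); W=[px2w('w11.png',*p,.037)[:2] for p in P]; W=np.array(W); print(W,W.mean(0))
c=np.array([px2w('w11.png',*p,.005)[:2] for p in [(419/1.25,115/1.25),(416/1.25,304/1.25),(246/1.25,122/1.25),(258/1.25,307/1.25)]]); print(c.mean(0))
"
```

```text
hook [0.47490547 0.4259991 ] [0.50843115 0.26247827] 0.20222159125985037 0.1669222387446258
boltedge [0.33470438 0.3973242 ] [0.36546995 0.23591866] 0.1883510289400448
bolts [array([0.32765663, 0.36263037]), array([0.34811995, 0.26400996])] 0.20459252238516182 0.10072105860091923
((258.9873046875, 177.0750274658203), (68.11891174316406, 7.9964375495910645), 88.2901840209961)
[[0.40037333 0.36387289]
 [0.40803844 0.36536825]
 [0.42164188 0.29723678]
 [0.41359463 0.29565241]] [0.41091207 0.33053258]
[0.42087774 0.33043005]
```

>>> {"fn": "apply_moves", "kwargs": {"deltas": [[160,0.15,0.2,-4,0,0,0.035],[160,0,0,-4,0,0,0],[160,0,0,-4,0,0,0],[160,0,0,-4,0,0,0],[160,0,0,-2,0,0,0],[160,0,0,-0.6,0,0,0],[160,0,0,0,0,0,0]], "grip_force": 50}}

```text
time_s: 22.95
ee_pos: [0.4112, 0.3292, -0.003]
eef_rot: [-3.14, 0.001, 1.767]
force: [0.4, -0.2, -0.2]
grip_width: 0.0347
grip_force: 0.0
```

>>> {"fn": "apply_moves", "kwargs": {"deltas": [[255,0,0,0,0,0,0],[255,0,0,0,0,0,0],[255,0,0,0,0,0,0],[255,0,0,0,0,0,0],[255,0,0,0,0,0,0],[255,0,0,0,0,0,0]]}}

```text
time_s: 23.55
ee_pos: [0.4118, 0.3303, -0.0018]
eef_rot: [3.14, -0.0, 1.768]
force: [-0.4, -2.3, 7.0]
grip_width: 0.012
grip_force: 50.0
```

The cover is gripped at 12.0 mm and 50 N. Now I'll lift it, carry it over the case and align the yaw.

>>> {"fn": "apply_moves", "kwargs": {"deltas": [[255,0,0,1,0,0,0],[255,0,0,3,0,0,0],[255,0,0,4,0,0,0],[255,0,0,4,0,0,0],[255,0,0,4,0,0,0],[255,0,0,0,0,0,0]]}}

```text
time_s: 24.15
ee_pos: [0.4129, 0.3312, 0.1631]
eef_rot: [3.134, -0.003, 1.768]
force: [0.6, 0.3, -3.6]
grip_width: 0.0116
grip_force: 50.0
```

>>> {"fn": "apply_moves", "kwargs": {"deltas": [[255,0.9,-3,0,0,0,-0.017],[255,0.9,-3,0,0,0,-0.017],[255,0.9,-3,0,0,0,-0.017],[255,0.9,-3,0,0,0,-0.017],[255,0.9,-3,0,0,0,-0.017],[255,0.9,-3,0,0,0,-0.017],[255,0.9,-3,0,0,0,-0.017],[255,0.9,-3,0,0,0,-0.017],[255,0.9,-3,0,0,0,-0.017],[255,0.9,-3.2,0,0,0,-0.017]]}}

```text
time_s: 25.15
ee_pos: [0.5009, 0.0269, 0.1566]
eef_rot: [-3.14, -0.0, 1.597]
force: [0.6, 0.2, -3.8]
grip_width: 0.0117
grip_force: 50.0
```

>>> {"fn": "apply_moves", "kwargs": {"deltas": [[255,0,0,0,-0.0014,0.05,0],[255,0,0,0,-0.0014,0.05,0],[255,0,0,0,-0.0014,0.05,0],[255,0,0,0,-0.0014,0.05,0],[255,0,0,0,-0.0014,0.05,0],[255,0,0,0,0,0,0],[255,0,0,0,0,0,0]]}}

```text
time_s: 25.85
ee_pos: [0.5011, 0.0281, 0.1566]
eef_rot: [-2.891, 0.0, 1.598]
force: [-1.4, -0.9, -3.2]
grip_width: 0.0115
grip_force: 50.0
```

```bash
python3 -c "
from h import *
st()
snap('wrist','w12.png'); snap('top','t12.png'); snap('scene','s12.png')
a=cv2.imread('pics/w12.png');b=cv2.imread('pics/t12.png')[140:260,170:330]; s=cv2.imread('pics/s12.png')[90:240,180:380]
cv2.imwrite('pics/c12.png',np.hstack([cv2.resize(a,(400,300)),cv2.resize(s,(400,300),interpolation=cv2.INTER_CUBIC)]))
blobs('w12.png',(172,150,80),(180,255,255),.1,mn=60,v1=384); blobs('w12.png',(0,180,80),(6,255,255),.1,mn=60,v1=384)
"
```

```text
{'time_s': 25.85, 'qpos': [-0.0114, 0.387, 1.5087, -0.0097, 1.4959, -0.0365], 'ee_pos': [0.5011, 0.0281, 0.1566], 'eef_rot': [-2.8915, 0.0001, 1.5979], 'force': [-1.4261, -0.9353, -3.1951], 'moment': [-0.0519, -0.1993, 0.0287], 'grip_force': 49.997, 'grip_width': 0.0115}
w12.png dict_keys(['img', 'K', 'hand_eye']) 25.85
t12.png dict_keys(['img', 'K', 'pose']) 25.9
s12.png dict_keys(['img', 'K', 'pose']) 25.95
w12.png px [397.9 183.1] [377, 87, 38, 203, 1858] w [0.5833 0.0516 0.1   ]
w12.png px [426.1 187.5] [399, 87, 55, 216, 5902] w [0.6011 0.0501 0.1   ]
```

```bash
python3 -c "
from h import *
a=cv2.imread('pics/w12.png'); h=cv2.cvtColor(a,cv2.COLOR_BGR2HSV)
m=((h[:,:,0]<8)|(h[:,:,0]>170))&(h[:,:,1]>140)&(h[:,:,2]>60); m[:,:330]=0
for v in range(80,310,10):
  u=np.nonzero(m[v])[0]
  g=np.split(u,np.nonzero(np.diff(u)>1)[0]+1); print(v,[(int(x[0]),int(x[-1]),a[v,x[len(x)//2]].tolist()) for x in g if len(x)>2])
def proj(dx,dy,dz,th=.25):
  E=np.array([.5011,.0281,.1566]); Rc=R.from_euler('zyx',[.027,th,0]).as_matrix(); return w2px('w12.png',E+Rc@[dx,dy,dz])
print('pred hook top edge corners',proj(.0825,.083,.007),proj(.0825,-.083,.007),'stripe inner',proj(.0725,.083,.007))
"
```

```text
80 []
90 [(392, 414, [41, 46, 139]), (421, 453, [18, 28, 140])]
100 [(392, 413, [45, 46, 140]), (420, 451, [27, 35, 142])]
110 [(391, 412, [40, 43, 139]), (418, 450, [36, 38, 146])]
120 [(390, 411, [38, 42, 136]), (417, 449, [29, 38, 143])]
130 [(389, 410, [43, 44, 139]), (416, 448, [30, 34, 142])]
140 [(388, 409, [44, 43, 136]), (415, 446, [26, 31, 138])]
150 [(387, 408, [40, 45, 137]), (414, 445, [33, 34, 144])]
160 [(386, 407, [45, 45, 138]), (413, 444, [29, 36, 140])]
170 [(385, 406, [41, 43, 137]), (412, 443, [30, 37, 142])]
180 [(385, 405, [48, 49, 156]), (411, 441, [30, 36, 140])]
190 [(384, 404, [46, 49, 156]), (410, 440, [25, 26, 139])]
200 [(383, 403, [48, 50, 156]), (409, 439, [29, 32, 141])]
210 [(382, 402, [46, 49, 156]), (408, 437, [29, 31, 141])]
220 [(381, 401, [42, 44, 153]), (407, 436, [34, 33, 102])]
230 [(380, 399, [46, 52, 155]), (406, 435, [28, 29, 97])]
240 [(379, 398, [44, 48, 153]), (405, 434, [24, 31, 100])]
250 [(378, 397, [44, 45, 151]), (404, 432, [23, 25, 96])]
260 [(377, 396, [44, 46, 156]), (403, 431, [25, 28, 97])]
270 [(377, 395, [39, 39, 151]), (402, 429, [27, 31, 116])]
280 [(385, 394, [31, 34, 150]), (400, 428, [27, 32, 117])]
290 [(400, 427, [21, 25, 113])]
300 [(400, 426, [24, 27, 115])]
pred hook top edge corners [419.2571075   83.05427898] [388.52345948 357.525704  ] stripe inner [399.78737246  83.07230257]
```

```bash
python3 -c "
from h import *
A=px2w('w12.png',420.5,90,.071);B=px2w('w12.png',399.5,290,.071);print(A,B,np.arctan2(-(A-B)[0],(A-B)[1]))
A2=px2w('w12.png',453.5,90,.071);B2=px2w('w12.png',426.5,300,.071);print(A2,B2,np.arctan2(-(A2-B2)[0],(A2-B2)[1]))
a=cv2.imread('pics/w12.png'); h=cv2.cvtColor(a,cv2.COLOR_BGR2HSV)
m=((h[:,:,0]<8)|(h[:,:,0]>170))&(h[:,:,1]>140)&(h[:,:,2]>60)
for c in (395,400,405,410,425,430,440): v=np.nonzero(m[:,c])[0]; print(c,v.min(),v.max())
v=np.nonzero(m[:,430])[0].min(); C=px2w('w12.png',430,v,.071); d=np.load('pics/w12.png.npz'); print(C)
t=cv2.imread('pics/t12.png'); 
"
```

```text
[0.59446544 0.11324927 0.071     ] [ 0.59959862 -0.04201992  0.071     ] 0.03304784677778102
[0.61541712 0.11358188 0.071     ] [ 0.62052923 -0.04739285  0.071     ] 0.03174653172381645
395 87 276
400 87 301
405 87 302
410 87 302
425 88 302
430 88 268
440 87 193
[0.60039982 0.11467836 0.071     ]
```

>>> {"fn": "apply_moves", "kwargs": {"deltas": [[255,0,0,-3,0,0,0.004],[255,0,0,-3,0,0,0],[255,0,0,-1.5,0,0,0],[255,0,0,-0.2,0,0,0],[255,0,0,0,0,0,0]]}}

```text
time_s: 26.5
ee_pos: [0.5015, 0.0281, 0.0809]
eef_rot: [-2.892, 0.0, 1.602]
force: [0.6, -0.4, -2.0]
grip_width: 0.012
grip_force: 50.0
```

```bash
python3 -c "
from h import *
st()
snap('wrist','w13.png')
a=cv2.imread('pics/w13.png'); h=cv2.cvtColor(a,cv2.COLOR_BGR2HSV)
m=((h[:,:,0]<8)|(h[:,:,0]>170))&(h[:,:,1]>140)&(h[:,:,2]>60); m[:,:330]=0
for v in range(70,310,30):
  u=np.nonzero(m[v])[0]
  g=np.split(u,np.nonzero(np.diff(u)>1)[0]+1); print(v,[(int(x[0]),int(x[-1])) for x in g if len(x)>2])
E=np.array(ctrl.get_obs()['ee_pos'])
for x in (.055,.06): print([np.round(w2px('w13.png',np.array([.537,.028,0])+R.from_euler('z',.03).apply([x,y,.071])),1) for y in (.085,0,-.085)])
"
```

```text
{'time_s': 26.5, 'qpos': [-0.011, 0.4721, 1.577, -0.0109, 1.3418, -0.0382], 'ee_pos': [0.5015, 0.0281, 0.0809], 'eef_rot': [-2.8921, 0.0003, 1.6018], 'force': [0.5517, -0.4378, -2.0033], 'moment': [-0.0931, -0.2064, -0.0112], 'grip_force': 49.997, 'grip_width': 0.012}
w13.png dict_keys(['img', 'K', 'hand_eye']) 26.5
70 []
100 [(392, 414), (448, 495)]
130 [(389, 410), (444, 490)]
160 [(386, 407), (440, 485)]
190 [(384, 404), (436, 481)]
220 [(381, 401), (433, 475)]
250 [(378, 398), (428, 471)]
280 [(385, 395), (425, 466)]
[array([439.9,  80.7]), array([420. , 240.4]), array([403.9, 369.1])]
[array([450.9,  80.5]), array([429.7, 241.2]), array([412.6, 370.6])]
```

>>> {"fn": "apply_moves", "kwargs": {"deltas": [[255,0,0,-0.35,0,0,0],[255,0.8,0,0,0,0,0],[255,0.7,0,0,0,0,0],[255,0,0,0,0,0,0]]}}

```text
time_s: 26.95
ee_pos: [0.5174, 0.0281, 0.077]
eef_rot: [-2.892, 0.0, 1.602]
force: [0.0, 0.1, -4.1]
grip_width: 0.0116
grip_force: 50.0
```

>>> {"fn": "apply_moves", "kwargs": {"deltas": [[255,0.5,0,0,0,0,0],[255,0,0,0,0,0,0]]}}

```text
time_s: 27.15
ee_pos: [0.5218, 0.0281, 0.0769]
eef_rot: [-2.892, 0.0, 1.602]
force: [-0.3, 0.1, -3.3]
grip_width: 0.0116
grip_force: 50.0
```

>>> {"fn": "apply_moves", "kwargs": {"deltas": [[255,0,0,-0.15,0,0,0],[255,0,0,0,0,0,0]]}}

```text
time_s: 27.35
ee_pos: [0.5212, 0.0281, 0.0752]
eef_rot: [-2.891, 0.0, 1.602]
force: [-0.2, -0.0, -3.9]
grip_width: 0.0118
grip_force: 50.0
```

>>> {"fn": "apply_moves", "kwargs": {"deltas": [[255,0,0,-0.1,0,0,0],[255,0,0,0,0,0,0]]}}

```text
time_s: 27.55
ee_pos: [0.5213, 0.0281, 0.0745]
eef_rot: [-2.891, 0.0, 1.602]
force: [-1.6, 0.3, -1.9]
grip_width: 0.0118
grip_force: 50.0
```

>>> {"fn": "apply_moves", "kwargs": {"deltas": [[255,0.3,0,0,0,0,0],[255,0,0,0,0,0,0]]}}

```text
time_s: 27.75
ee_pos: [0.5248, 0.028, 0.0745]
eef_rot: [-2.892, 0.0, 1.602]
force: [-0.2, 0.4, -1.9]
grip_width: 0.0116
grip_force: 50.0
```

>>> {"fn": "apply_moves", "kwargs": {"deltas": [[255,0.3,0,0.02,0,0,0],[255,0,0,0,0,0,0]]}}

```text
time_s: 27.95
ee_pos: [0.5269, 0.0281, 0.0746]
eef_rot: [-2.889, 0.0, 1.602]
force: [-5.4, 0.5, 1.1]
grip_width: 0.0117
grip_force: 50.0
```

>>> {"fn": "apply_moves", "kwargs": {"deltas": [[255,0.3,0,0,0,0,0],[255,0,0,0,0,0,0]]}}

```text
time_s: 28.15
ee_pos: [0.5272, 0.0281, 0.075]
eef_rot: [-2.882, 0.0, 1.602]
force: [-26.5, -0.2, 14.8]
grip_width: 0.0115
grip_force: 50.0
```

>>> {"fn": "apply_moves", "kwargs": {"deltas": [[255,0.2,0,0,0,0,0],[255,0,0,0,0,0,0]]}}

```text
time_s: 28.35
ee_pos: [0.5274, 0.0281, 0.0753]
eef_rot: [-2.877, -0.0, 1.602]
force: [-39.0, -1.7, 23.3]
grip_width: 0.0117
grip_force: 50.0
```

```bash
python3 -c "
from h import *
for v,uh,ul in ((100,414.5,447.5),(190,404.5,435.5),(250,398.5,427.5)):
  for zh in (.064,.067,.07): print(v,zh,'hook',px2w('w13.png',uh,v,zh)[:2],'lip',px2w('w13.png',ul,v,.071)[:2])
st(); snap('wrist','w14.png'); snap('scene','s14.png')
a=cv2.imread('pics/w14.png'); h=cv2.cvtColor(a,cv2.COLOR_BGR2HSV)
m=((h[:,:,0]<8)|(h[:,:,0]>170))&(h[:,:,1]>140)&(h[:,:,2]>60); m[:,:330]=0
for v in range(70,310,30):
  u=np.nonzero(m[v])[0]
  g=np.split(u,np.nonzero(np.diff(u)>1)[0]+1); print(v,[(int(x[0]),int(x[-1])) for x in g if len(x)>2], a[v,375:480:4].tolist() if v==160 else '')
"
```

```text
100 0.064 hook [0.58011977 0.10518279] lip [0.59430961 0.1054359 ]
100 0.067 hook [0.57961973 0.10511716] lip [0.59430961 0.1054359 ]
100 0.07 hook [0.5791197  0.10505153] lip [0.59430961 0.1054359 ]
190 0.064 hook [0.58149056 0.05608799] lip [0.59562078 0.05899687]
190 0.067 hook [0.58097049 0.05673981] lip [0.59562078 0.05899687]
190 0.07 hook [0.58045042 0.05739162] lip [0.59562078 0.05899687]
250 0.064 hook [0.58287293 0.01966961] lip [0.59659472 0.02450215]
250 0.067 hook [0.58233266 0.02085363] lip [0.59659472 0.02450215]
250 0.07 hook [0.58179239 0.02203765] lip [0.59659472 0.02450215]
{'time_s': 28.35, 'qpos': [-0.0102, 0.5405, 1.4891, -0.011, 1.376, -0.0378], 'ee_pos': [0.5274, 0.0281, 0.0753], 'eef_rot': [-2.8774, -0.0, 1.602], 'force': [-39.0106, -1.664, 23.2513], 'moment': [-0.2414, 8.0913, -0.0399], 'grip_force': 50.0063, 'grip_width': 0.0117}
w14.png dict_keys(['img', 'K', 'hand_eye']) 28.35
s14.png dict_keys(['img', 'K', 'pose']) 28.4
70 [] 
100 [(392, 440)] 
130 [(389, 437)] 
160 [(386, 433)] [[170, 166, 164], [176, 172, 172], [178, 174, 173], [45, 46, 136], [37, 40, 129], [42, 42, 138], [31, 35, 134], [41, 39, 137], [42, 44, 141], [34, 36, 138], [32, 36, 136], [26, 33, 137], [30, 35, 138], [28, 29, 134], [23, 30, 137], [43, 67, 96], [41, 64, 94], [50, 78, 115], [56, 88, 130], [61, 95, 133], [58, 92, 129], [67, 106, 152], [72, 114, 159], [71, 114, 159], [69, 111, 157], [69, 108, 155], [67, 107, 152]]
190 [(384, 429)] 
220 [(381, 426)] 
250 [(378, 422)] 
280 [(385, 418)]
```

>>> {"fn": "apply_moves", "kwargs": {"deltas": [[255,-0.3,0,0,0,0,0],[255,-0.05,0,-0.28,0.001,-0.035,0],[255,-0.05,0,-0.28,0.001,-0.035,0],[255,0,0,0,0,0,0]]}}

```text
time_s: 28.85
ee_pos: [0.5259, 0.0281, 0.0691]
eef_rot: [-2.957, 0.0, 1.602]
force: [-17.4, -0.4, 7.3]
grip_width: 0.0116
grip_force: 50.0
```

>>> {"fn": "apply_moves", "kwargs": {"deltas": [[255,0.2,0,0.05,0,0,0],[255,0,0,0,0,0,0]]}}

```text
time_s: 29.05
ee_pos: [0.5261, 0.0281, 0.0695]
eef_rot: [-2.95, 0.0, 1.602]
force: [-32.1, -2.2, 15.5]
grip_width: 0.0116
grip_force: 50.0
```

The stop may be the tub wall's inner face at x = 69 rather than the upright. The images put the hook at about x = 70, and the reaction force points up. I'll back off, raise it and retry.

>>> {"fn": "apply_moves", "kwargs": {"deltas": [[255,-0.6,0,0,0,0,0],[255,0,0,0.2,0,0,0],[255,0,0,0,0,0,0]]}}

```text
time_s: 29.35
ee_pos: [0.5249, 0.0281, 0.0718]
eef_rot: [-2.963, 0.0, 1.602]
force: [0.2, 0.1, -4.3]
grip_width: 0.0117
grip_force: 50.0
```

>>> {"fn": "apply_moves", "kwargs": {"deltas": [[255,0.3,0,0,0,0,0],[255,0.2,0,0,0,0,0],[255,0,0,0,0,0,0]]}}

```text
time_s: 29.65
ee_pos: [0.5298, 0.0281, 0.0714]
eef_rot: [-2.962, 0.0, 1.602]
force: [-0.4, -0.6, -3.9]
grip_width: 0.0116
grip_force: 50.0
```

Confirmed: raised 2 mm, the hook slides past the old stop. I'll keep pushing to the upright.

>>> {"fn": "apply_moves", "kwargs": {"deltas": [[255,0.2,0,0,0,0,0],[255,0,0,0,0,0,0]]}}

```text
time_s: 29.85
ee_pos: [0.5309, 0.0281, 0.0713]
eef_rot: [-2.96, 0.0, 1.602]
force: [-3.8, 0.3, -1.5]
grip_width: 0.0114
grip_force: 50.0
```

>>> {"fn": "apply_moves", "kwargs": {"deltas": [[255,0.2,0,0,0,0,0],[255,0,0,0,0,0,0]]}}

```text
time_s: 30.05
ee_pos: [0.531, 0.0281, 0.0715]
eef_rot: [-2.955, 0.0, 1.602]
force: [-19.4, -0.5, 7.5]
grip_width: 0.0117
grip_force: 50.0
```

>>> {"fn": "apply_moves", "kwargs": {"deltas": [[255,-0.15,0,-0.29,0.001,-0.03,0],[255,-0.02,0,-0.29,0.001,-0.03,0],[255,-0.01,0,-0.29,0.001,-0.03,0],[255,0,0,0,0,0,0]]}}

```text
time_s: 30.45
ee_pos: [0.5305, 0.0282, 0.0625]
eef_rot: [-3.05, 0.0, 1.602]
force: [-6.0, -0.1, -2.7]
grip_width: 0.0117
grip_force: 50.0
```

>>> {"fn": "apply_moves", "kwargs": {"deltas": [[255,0,0,-0.29,0.001,-0.03,0],[255,0,0,0,0,0,0]]}}

```text
time_s: 30.65
ee_pos: [0.5305, 0.0282, 0.0595]
eef_rot: [-3.08, -0.0, 1.602]
force: [-6.6, 0.7, -1.9]
grip_width: 0.0117
grip_force: 50.0
```

>>> {"fn": "apply_moves", "kwargs": {"deltas": [[255,0,0,-0.25,0.001,-0.03,0],[255,0,0,0,0,0,0]]}}

```text
time_s: 30.85
ee_pos: [0.5306, 0.0282, 0.057]
eef_rot: [-3.11, -0.0, 1.602]
force: [-5.7, 0.2, -2.3]
grip_width: 0.0119
grip_force: 50.0
```

>>> {"fn": "apply_moves", "kwargs": {"deltas": [[255,0,0,-0.2,0.001,-0.03,0],[255,0,0,0,0,0,0]]}}

```text
time_s: 31.05
ee_pos: [0.5307, 0.0282, 0.0549]
eef_rot: [-3.14, -0.0, 1.602]
force: [-3.6, 1.1, -5.7]
grip_width: 0.0115
grip_force: 50.0
```

>>> {"fn": "apply_moves", "kwargs": {"deltas": [[255,0,0,-0.1,0,0,0],[255,0,0,0,0,0,0]]}}

```text
time_s: 31.25
ee_pos: [0.5306, 0.0282, 0.0544]
eef_rot: [-3.138, -0.0, 1.602]
force: [-10.9, 0.5, 2.3]
grip_width: 0.0115
grip_force: 50.0
```

>>> {"fn": "apply_moves", "kwargs": {"deltas": [[255,-0.05,0,-0.05,0,0,0],[150,0,0,0,0,0,0],[150,0,0,0,0,0,0],[150,0,0,0,0,0,0],[150,0,0,0,0,0,0],[150,0,0,2,0,0,0],[150,0,0,4,0,0,0],[150,0,0,4,0,0,0],[150,-4,0,4,0,0,0],[150,-3,0,2,0,0,0]], "grip_force": 40}}

```text
time_s: 32.25
ee_pos: [0.4654, 0.0281, 0.2117]
eef_rot: [3.139, 0.0, 1.602]
force: [0.3, -0.1, 0.4]
grip_width: 0.0388
grip_force: 0.0
```

>>> {"fn": "apply_moves", "kwargs": {"deltas": [[150,-3.5,0,0,0,0,0],[150,-3.5,0,0,0,0,0],[150,-2,0,0,0,0,0],[150,0,0,0,0,0,0],[150,0,0,0,0,0,0]]}}

```text
time_s: 32.75
ee_pos: [0.3763, 0.0281, 0.2097]
eef_rot: [3.14, 0.0, 1.602]
force: [-1.2, -0.4, 0.3]
grip_width: 0.0386
grip_force: 0.0
```

```bash
python3 -c "
from h import *
st()
snap('wrist','w15.png')
for n,p in dict(camL=(-.1,.05,.082),camR=(-.1,-.05,.082),boltL=(-.082,.05,.065),boltR=(-.082,-.05,.065),lip=(.06,0,.071),rim=(-.0625,0,.061),bar=(-.0075,0,.093)).items():
  print(n,np.round(w2px('w15.png',np.array([.538,.028,0])+R.from_euler('z',.03).apply(p)),1))
"
```

```text
{'time_s': 32.75, 'qpos': [-0.0227, -0.1158, 1.9315, -0.0, 1.3245, -0.0537], 'ee_pos': [0.3763, 0.0281, 0.2097], 'eef_rot': [3.1402, 0.0001, 1.6018], 'force': [-1.1764, -0.3572, 0.3021], 'moment': [-0.0339, 0.0242, -0.0038], 'grip_force': 0.0, 'grip_width': 0.0386}
w15.png dict_keys(['img', 'K', 'hand_eye']) 32.75
camL [324.1 136. ]
camR [319.2 238. ]
boltL [339.4 134.6]
boltR [333.6 232. ]
lip [481.6 186.5]
rim [354.7 184.2]
bar [423.7 191.7]
```

>>> {"fn": "apply_moves", "kwargs": {"deltas": [[150,3.3,-3,0,0,0,0],[150,3.3,-3,0,0,0,0],[150,3.3,-3,0,0,0,0],[150,3.3,-3,0,0,0,0],[150,3.3,-3,0,0,0,0],[150,3.3,-3,0,0,0,0],[150,3.3,-3,0,0,0,0],[150,0,0,0,0,0,0],[150,0,0,0,0,0,0]]}}

```text
time_s: 33.7
ee_pos: [0.6072, -0.1824, 0.2072]
eef_rot: [-3.139, -0.001, 1.601]
force: [-0.0, 0.1, 0.4]
grip_width: 0.039
grip_force: 0.0
```

```bash
python3 -c "
from h import *
st()
snap('wrist','w16.png')
a=cv2.imread('pics/w16.png'); h=cv2.cvtColor(a,cv2.COLOR_BGR2HSV)
blobs('w16.png',(8,160,100),(16,255,255),.05,mn=150)
m=(((h[:,:,0]<7)|(h[:,:,0]>172))&(h[:,:,1]>150)&(h[:,:,2]>70)).astype(np.uint8)
n,l,s,c=cv2.connectedComponentsWithStats(m)
for i in range(1,n):
  if s[i,4]>150:
    v,u=np.nonzero(l==i); r=cv2.minAreaRect(np.c_[u,v].astype(np.float32)); print(s[i].tolist(),r); print([np.round(px2w('w16.png',*p,.099)[:2],4).tolist() for p in cv2.boxPoints(r)])
p=w2px('w16.png',(.642,-.184,.099)); print(p)
b=cv2.imread('pics/w15.png')[90:290,270:512]
u,v=[int(x) for x in p]; x0=max(0,min(u-80,512-160)); y0=max(0,v-80); print(x0,y0)
cc=a[y0:y0+160,x0:x0+160]
cv2.imwrite('pics/c16.png',np.hstack([cv2.resize(b,(484,400),interpolation=cv2.INTER_CUBIC),cv2.resize(cc,(316,400*1),interpolation=cv2.INTER_CUBIC)]))
"
```

```text
{'time_s': 33.7, 'qpos': [-0.3497, 0.4823, 1.2336, 0.0001, 1.4282, -0.3799], 'ee_pos': [0.6072, -0.1824, 0.2072], 'eef_rot': [-3.1392, -0.001, 1.601], 'force': [-0.0089, 0.0998, 0.4376], 'moment': [-0.0516, 0.0541, 0.0369], 'grip_force': 0.0, 'grip_width': 0.039}
w16.png dict_keys(['img', 'K', 'hand_eye']) 33.7
w16.png px [290.  173.5] [264, 147, 57, 61, 2118] w [ 0.6404 -0.1768  0.05  ]
[255, 0, 23, 42, 954] ((266.0, 20.5), (41.0, 22.0), 90.0)
[[0.6002, -0.0295], [0.6176, -0.029], [0.6189, -0.059], [0.6011, -0.0595]]
[276, 172, 42, 31, 954] ((296.3935852050781, 186.61190795898438), (42.44977951049805, 25.05864906311035), 9.86580753326416)
[[0.6214, -0.1881], [0.6243, -0.1655], [0.6618, -0.1709], [0.6596, -0.1937]]
[296.39058763 191.56532656]
216 111
```

View pics/c16.png

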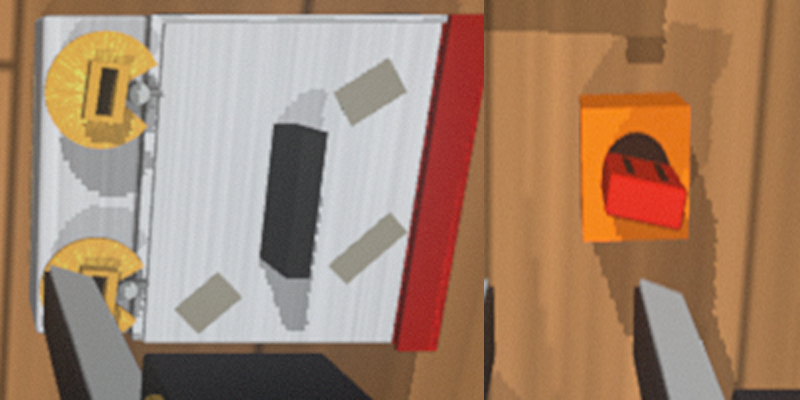

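The last picture confirms it: the cover is flat and home, both bolt heads sit in the open notches, and the left slot is at full-res (323,135) as predicted. The driver's handle top is at (297.5,191.4), which puts it near (0.643,-0.184), yaw about -0.14.

>>> {"fn": "apply_moves", "kwargs": {"deltas": [[120,0.36,0,-0.8,0,0,0.14],[120,0.36,0,-0.8,0,0,0.14],[120,0.36,0,-0.8,0,0,0.14],[120,0.36,0,-0.8,0,0,0.14],[120,0.36,0,-0.8,0,0,0.14],[120,0.36,0,-0.8,0,0,0.14],[120,0.36,0,-0.8,0,0,0.14],[120,0.36,0,-0.8,0,0,0.14],[120,0.36,0,-0.8,0,0,0.14],[120,0.36,-0.1,-0.6,0,0,0.14]]}}

```text
time_s: 34.75
ee_pos: [0.6426, -0.1819, 0.1315]
eef_rot: [3.142, 0.001, 3.009]
force: [-0.4, -0.7, 0.4]
grip_width: 0.0499
grip_force: 0.0
```

>>> {"fn": "apply_moves", "kwargs": {"deltas": [[120,0,0,0,0,0,0],[120,0,0,0,0,0,0],[120,0,0,0,0,0,0]]}}

```text
time_s: 35.05
ee_pos: [0.6427, -0.1826, 0.1321]
eef_rot: [-3.141, 0.001, 2.999]
force: [0.3, -0.3, 0.7]
grip_width: 0.05
grip_force: 0.0
```

```bash
python3 -c "
from h import *
st()
snap('wrist','w17.png')
a=cv2.imread('pics/w17.png'); h=cv2.cvtColor(a,cv2.COLOR_BGR2HSV)
m=(((h[:,:,0]<7)|(h[:,:,0]>172))&(h[:,:,1]>150)&(h[:,:,2]>70)).astype(np.uint8)
n,l,s,c=cv2.connectedComponentsWithStats(m)
for i in range(1,n):
  if s[i,4]>150:
    v,u=np.nonzero(l==i); r=cv2.minAreaRect(np.c_[u,v].astype(np.float32)); print(s[i].tolist(),r); print([np.round(px2w('w17.png',*p,.099)[:2],4).tolist() for p in cv2.boxPoints(r)])
    for row in range(v.min(),v.max(),6): q=u[v==row]; print(row,q.min(),q.max(),a[row,q.min()+2].tolist(),a[row,(q.min()+q.max())//2].tolist(),a[row,q.max()-2].tolist())
print(w2px('w17.png',(.6428,-.1838,.099)))
e=np.array([np.cos(-.14),np.sin(-.14),0]);n_=np.array([-e[1],e[0],0])
print([np.round(w2px('w17.png',np.array([.6428,-.1838,.099])+e*i+n_*j)).tolist() for i in(.018,-.018) for j in (.008,-.008)])
"
```

```text
{'time_s': 35.05, 'qpos': [-0.3317, 0.6124, 1.2113, 0.0001, 1.3169, -1.7597], 'ee_pos': [0.6427, -0.1826, 0.1321], 'eef_rot': [-3.1415, 0.001, 2.9988], 'force': [0.2766, -0.2959, 0.6839], 'moment': [0.0412, 0.0349, -0.0229], 'grip_force': 0.0, 'grip_width': 0.05}
w17.png dict_keys(['img', 'K', 'hand_eye']) 35.05
[419, 108, 93, 43, 2544] ((466.06341552734375, 129.576416015625), (28.147245407104492, 95.96659088134766), 80.07376098632812)
[[0.597, -0.0714], [0.5951, -0.0115], [0.6133, -0.0077], [0.6154, -0.0688]]
108 508 511 [58, 60, 190] [63, 63, 185] [63, 63, 185]
114 475 511 [61, 61, 194] [64, 68, 199] [54, 61, 195]
120 440 511 [66, 66, 196] [63, 66, 195] [54, 56, 197]
126 419 511 [54, 54, 129] [58, 58, 198] [48, 51, 195]
132 419 511 [47, 52, 127] [60, 61, 199] [49, 56, 229]
138 419 499 [46, 50, 149] [57, 58, 201] [50, 61, 160]
144 423 464 [52, 59, 174] [51, 54, 195] [53, 63, 173]
[242, 178, 25, 62, 1428] ((254.0, 208.5), (61.0, 24.0), 90.0)
[[0.616, -0.188], [0.6183, -0.1721], [0.6615, -0.178], [0.6591, -0.1946]]
178 248 259 [23, 40, 122] [30, 40, 126] [27, 41, 116]
184 243 265 [19,
[... 324 characters left out ...]
 46, 229] [34, 51, 232] [37, 49, 235]
226 243 264 [35, 47, 229] [32, 48, 215] [30, 48, 216]
232 244 265 [41, 56, 237] [38, 46, 215] [36, 49, 221]
238 244 264 [36, 48, 230] [28, 46, 204] [34, 41, 206]
[35, 264, 26, 21, 212] ((45.804874420166016, 271.756103515625), (8.745731353759766, 29.360668182373047), 51.34019470214844)
[[0.6668, -0.3493], [0.6552, -0.3289], [0.6609, -0.3265], [0.6726, -0.347]]
264 51 56 [32, 44, 149] [32, 44, 149] [34, 49, 154]
270 41 54 [26, 34, 148] [27, 40, 156] [35, 42, 164]
276 36 46 [35, 47, 230] [34, 50, 232] [32, 45, 236]
282 36 40 [31, 42, 217] [31, 42, 217] [31, 42, 217]
[253.95090311 214.91073072]
[[265.0, 239.0], [243.0, 239.0], [266.0, 189.0], [242.0, 189.0]]
```

Alignment is very good: the handle's top face matches the prediction within 2 px. I'll descend and grip.

>>> {"fn": "apply_moves", "kwargs": {"deltas": [[120,0,-0.1,-3,0,0,0],[120,0,0,-3,0,0,0],[120,0,0,-2,0,0,0],[120,0,0,-0.5,0,0,0],[255,0,0,0,0,0,0],[255,0,0,0,0,0,0],[255,0,0,0,0,0,0],[255,0,0,0,0,0,0],[255,0,0,0,0,0,0],[255,0,0,0,0,0,0]]}}

```text
time_s: 36.1
ee_pos: [0.643, -0.184, 0.047]
eef_rot: [-3.142, 0.001, 3.002]
force: [-0.8, 0.9, 5.7]
grip_width: 0.0155
grip_force: 40.0
```

>>> {"fn": "apply_moves", "kwargs": {"deltas": [[255,0,0,2,0,0,0],[255,0,0,4.5,0,0,0],[255,0,0,4.5,0,0,0],[255,-2,1.6,0,0,0,-0.145],[255,-2,1.6,0,0,0,-0.145],[255,-2,1.6,0,0,0,-0.145],[255,-2,1.6,0,0,0,-0.145],[255,-2,1.6,0,0,0,-0.145],[255,-2,1.6,0,0,0,-0.145],[255,-2,1.6,0,0,0,-0.145]]}}

```text
time_s: 37.1
ee_pos: [0.5017, -0.0713, 0.1561]
eef_rot: [-3.141, -0.0, 1.981]
force: [0.1, -0.0, -0.7]
grip_width: 0.0158
grip_force: 40.0
```

>>> {"fn": "apply_moves", "kwargs": {"deltas": [[255,-2,1.6,0,0,0,-0.145],[255,-2,1.6,0,0,0,-0.145],[255,-2.3,1.5,0,0,0,-0.145],[255,0,0,-1.5,0,0,0],[255,0,0,0,0,0,0],[255,0,0,0,0,0,0]]}}

```text
time_s: 37.7
ee_pos: [0.4399, -0.025, 0.1415]
eef_rot: [-3.141, -0.0, 1.552]
force: [0.5, 0.3, -1.1]
grip_width: 0.0157
grip_force: 40.0
```

```bash
python3 -c "
from h import *
st()
snap('wrist','w18.png')
blobs('w18.png',(18,120,120),(30,255,255),.075,mn=80,v1=384)
p=np.array(ctrl.get_obs()['ee_pos'])
for q in (p-[0,0,.042],p+[0,0,.05],[.4396,-.025,.082],[.4365,.075,.082]): print(w2px('w18.png',q))
"
```

```text
{'time_s': 37.7, 'qpos': [-0.14, 0.1076, 1.8756, -0.0, 1.1586, -0.1216], 'ee_pos': [0.4399, -0.025, 0.1415], 'eef_rot': [-3.1414, -0.0, 1.5523], 'force': [0.514, 0.319, -1.1469], 'moment': [-0.0746, 0.1053, -0.0273], 'grip_force': 39.9994, 'grip_width': 0.0157}
w18.png dict_keys(['img', 'K', 'hand_eye']) 37.7
w18.png px [243.5  63.3] [210, 24, 73, 81, 3841] w [0.4316 0.0761 0.075 ]
w18.png px [248.6 187.9] [221, 166, 65, 55, 1963] w [ 0.4331 -0.0146  0.075 ]
w18.png px [299.5 322.7] [296, 288, 8, 69, 299] w [ 0.4738 -0.134   0.075 ]
w18.png px [353.1 380. ] [294, 376, 120, 8, 829] w [ 0.5227 -0.1934  0.075 ]
[258.06764158 209.97235433]
[259.05377433 268.52404236]
[257.29965005 203.08555235]
[250.25212324  63.66691416]
```

```bash
python3 -c "
from h import *
a=cv2.imread('pics/w18.png'); g=a.max(2)
s=g[35:95,220:280]; v,u=np.nonzero(s<75); 
n,l,st_,c=cv2.connectedComponentsWithStats((s<75).astype(np.uint8))
for i in range(1,n):
  if st_[i,4]>20:
    vv,uu=np.nonzero(l==i); r=cv2.minAreaRect(np.c_[uu+220,vv+35].astype(np.float32)); print(st_[i].tolist(),r,[np.round(px2w('w18.png',*p,.082)[:2],4).tolist() for p in cv2.boxPoints(r)],px2w('w18.png',*r[0],.082))
print(s[10:50:3,10:50:3])
"
```

```text
[24, 13, 11, 32, 305] ((248.64593505859375, 63.435523986816406), (9.798421859741211, 31.25030517578125), 2.726310968399048) [[0.4312, 0.0651], [0.4328, 0.0854], [0.4395, 0.085], [0.438, 0.0647]] [0.43539478 0.07517111 0.082     ]
[43, 23, 6, 18, 67] ((265.5, 66.5), (17.0, 5.0), 90.0) [[0.4453, 0.0785], [0.4488, 0.0784], [0.4487, 0.0673], [0.4452, 0.0674]] [0.44700367 0.07295783 0.082     ]
[[220 220 212 198 197 182 196 207 206 194 194 198 207 199]
 [221 220 215 193 201  69  72  74  75 198 197 154 213 208]
 [222 219 221 198 202  57  65  64  64 197 199 147 207 204]
 [219 221 221 195 197  61  63  64  74 200 193 147 196 176]
 [219 219 222 192 201  59  60  69  76 198 196 144  96 199]
 [220 219 215 195 194  60  62  62  97 197 199  75  63 138]
 [223 222 209 198 189  58  63  64 106 198 201  68  68 120]
 [221 219 210 199 190  60  64  65 123 195 199  64  68 127]
 [221 219 221 197 177  63  63  62 139 197 201  69  73 122]
 [221 218 221 192 177  64  66  67 148 193 199  85  68  94]
 [220 222 221 196 172  62  61  67 155 196 196 140 103 106]
 [221 220 221 194 164  55  58  56 157 201 198 142 147 136]
 [221 220 223 193 198 197 210 207 189 197 189 144 139 141]
 [220 220 184 159 123 127 148 141 163 156 162 140 146 183]]
```

>>> {"fn": "apply_moves", "kwargs": {"deltas": [[255,-0.05,0,-1,0,0,0],[255,0,0,-0.5,0,0,0],[255,0,0,-0.3,0,0,0],[255,0,0,0,0,0,0]]}}

```text
time_s: 38.15
ee_pos: [0.439, -0.0249, 0.1227]
eef_rot: [-3.141, -0.0, 1.552]
force: [0.1, 0.8, -0.5]
grip_width: 0.0158
grip_force: 40.0
```

>>> {"fn": "apply_moves", "kwargs": {"deltas": [[255,0,0,-0.3,0,0,0],[255,0,0,0,0,0,0]]}}

```text
time_s: 38.35
ee_pos: [0.4392, -0.0249, 0.12]
eef_rot: [-3.141, -0.0, 1.552]
force: [0.2, 0.3, -2.0]
grip_width: 0.0157
grip_force: 40.0
```

>>> {"fn": "apply_moves", "kwargs": {"deltas": [[255,0,0,-0.3,0,0,0],[255,0,0,0,0,0,0]]}}

```text
time_s: 38.55
ee_pos: [0.4391, -0.0249, 0.117]
eef_rot: [-3.141, -0.0, 1.552]
force: [-0.5, 0.1, -0.7]
grip_width: 0.0159
grip_force: 40.0
```

The blade is in the slot with no force on it. Now I'll turn the right cam clockwise.

>>> {"fn": "apply_moves", "kwargs": {"deltas": [[255,0,0,-0.1,0,0,-0.1],[255,0,0,0,0,0,-0.12],[255,0,0,0,0,0,-0.12],[255,0,0,0,0,0,-0.12],[255,0,0,0,0,0,-0.12],[255,0,0,0,0,0,-0.12]]}}

```text
time_s: 39.15
ee_pos: [0.4397, -0.0252, 0.1164]
eef_rot: [3.14, -0.0, 0.847]
force: [2.8, -2.2, -4.1]
grip_width: 0.016
grip_force: 40.0
```

>>> {"fn": "apply_moves", "kwargs": {"deltas": [[255,0,0,0,0,0,-0.12],[255,0,0,0,0,0,-0.12],[255,0,0,0,0,0,-0.12],[255,0,0,0,0,0,-0.12],[255,0,0,0,0,0,-0.12],[255,0,0,0,0,0,0]]}}

```text
time_s: 39.75
ee_pos: [0.4395, -0.0253, 0.1164]
eef_rot: [3.141, -0.001, 0.25]
force: [1.9, -3.8, -2.8]
grip_width: 0.0157
grip_force: 40.0
```

>>> {"fn": "apply_moves", "kwargs": {"deltas": [[255,0,0,0,0,0,-0.1],[255,0,0,0,0,0,-0.1],[255,0,0,0,0,0,-0.1],[255,0,0,0,0,0,-0.1],[255,0,0,0,0,0,0]]}}

```text
time_s: 40.25
ee_pos: [0.4394, -0.0252, 0.1164]
eef_rot: [3.141, -0.001, -0.146]
force: [1.5, -3.6, -1.6]
grip_width: 0.0159
grip_force: 40.0
```

```bash
python3 -c "
from h import *
st()"
```

```text
{'time_s': 40.25, 'qpos': [-0.1402, 0.1389, 1.905, -0.0006, 1.097, 1.5773], 'ee_pos': [0.4394, -0.0252, 0.1164], 'eef_rot': [3.141, -0.0007, -0.1465], 'force': [1.4784, -3.5697, -1.6437], 'moment': [-1.0588, -0.329, 0.07], 'grip_force': 40.0024, 'grip_width': 0.0159}
```

>>> {"fn": "apply_moves", "kwargs": {"deltas": [[255,0,0,0,0,0,0.1],[255,0,0,0,0,0,0.06],[255,0,0,2,0,0,0],[255,0,0,1.5,0,0,0],[255,0,1,0,0,0,0.147],[255,0,1,0,0,0,0.147],[255,0,1,0,0,0,0.147],[255,0,1,0,0,0,0.147],[255,0,1,0,0,0,0.147],[255,0,1,0,0,0,0.147]]}}

```text
time_s: 41.25
ee_pos: [0.439, 0.0358, 0.1512]
eef_rot: [-3.141, -0.0, 0.906]
force: [-0.5, 0.6, -0.8]
grip_width: 0.0157
grip_force: 40.0
```

>>> {"fn": "apply_moves", "kwargs": {"deltas": [[255,0,1,0,0,0,0.147],[255,-0.1,1,0,0,0,0.147],[255,-0.1,1,0,0,0,0.147],[255,-0.1,1,0,0,0,0.147],[255,0,0,-1,0,0,0],[255,0,0,0,0,0,0],[255,0,0,0,0,0,0]]}}

```text
time_s: 41.95
ee_pos: [0.436, 0.0748, 0.1408]
eef_rot: [-3.14, 0.0, 1.48]
force: [0.5, -0.9, -1.6]
grip_width: 0.0159
grip_force: 40.0
```

```bash
python3 -c "
from h import *
st()
snap('wrist','w19.png'); snap('top','t19.png')
a=cv2.imread('pics/w19.png')
# expected right-cam slot at boss top, compare
for yw in (0,):
  for p in ([.439,-.0248,.082],[.439+.009,-.0248,.082],[.439-.009,-.0248,.082]): print(w2px('w19.png',p))
t=cv2.imread('pics/t19.png'); u,v=w2px('t19.png',(.439,-.0248,.082)); print(u,v); u=int(round(u));v=int(round(v)); print(t[v-8:v+9,u-9:u+10].max(2))
"
```

```text
{'time_s': 41.95, 'qpos': [0.0869, 0.1128, 1.8715, 0.0001, 1.1584, 0.1779], 'ee_pos': [0.436, 0.0748, 0.1408], 'eef_rot': [-3.1405, 0.0001, 1.4798], 'force': [0.4608, -0.9098, -1.6305], 'moment': [-0.0783, 0.0243, 0.0245], 'grip_force': 39.9993, 'grip_width': 0.0159}
w19.png dict_keys(['img', 'K', 'hand_eye']) 41.95
t19.png dict_keys(['img', 'K', 'pose']) 42.0
[272.21945663 318.1717537 ]
[283.05513696 317.31081275]
[261.40000519 319.03140519]
247.85151511345305 230.45001789174447
[[146 173 173 190 206 204 183 180 188 203 201 208 218 208 198 177 156 150
  156]
 [158 162 176 209 226 224 207 204 214 226 227 228 229 228 224 201 147 120
  123]
 [197 204 221 229 229 225 226 224 226 223 212 211 219 225 218 203 164 147
  135]
 [206 221 228 230 224 219 226 218 215 208 185 183 195 207 185 186 185 198
  170]
 [217 229 230 229 221 217 224 218 182 180 186 206 190 179 174 180 180 199
  178]
 [225 230 230 230 228 221 224 211 121 102 139 214 193 171 171 170 164 170
  168]
 [228 231 231 231 229 225 225 207  90  48 120 215 196 158 155 166 166 168
  166]
 [230 231 231 231 229 223 224 208  92  41 117 215 193 131 117 158 165 165
  164]
 [230 232 232 232 229 221 224 207  94  44 118 212 178  91  92 148 166 170
  169]
 [229 232 232 232 229 222 225 208  89  41 118 211 175  83  80 128 166 170
  172]
 [229 231 232 231 225 218 222 209  82  41 119 214 187 104  85 132 166 169
  169]
 [228 232 231 227 219 217 225 209  88  57 123 219 203 145 117 143 165 169
  169]
 [224 229 231 230 222 225 226 215 141 130 158 221 213 176 159 164 174 173
  169]
 [218 229 230 231 231 231 229 219 193 194 201 220 216 206 201 205 201 183
  172]
 [214 225 229 231 230 231 229 223 220 219 220 223 224 229 228 229 225 202
  172]
 [218 223 228 231 230 232 231 230 230 230 231 231 231 231 230 228 220 191
  171]
 [227 228 228 230 230 230 231 231 231 232 231 232 233 231 229 221 200 176
  192]]
```

The right cam's slot now lies along x, so it is turned a quarter. Now the left cam.

>>> {"fn": "apply_moves", "kwargs": {"deltas": [[255,0,0,-1,0,0,0],[255,0,0,-0.5,0,0,0],[255,0,0,-0.3,0,0,0],[255,0,0,0,0,0,0]]}}

```text
time_s: 42.45
ee_pos: [0.436, 0.075, 0.1227]
eef_rot: [-3.141, 0.0, 1.482]
force: [0.0, 0.2, -1.0]
grip_width: 0.0157
grip_force: 40.0
```

>>> {"fn": "apply_moves", "kwargs": {"deltas": [[255,0,0,-0.3,0,0,0],[255,0,0,0,0,0,0]]}}

```text
time_s: 42.65
ee_pos: [0.4362, 0.0751, 0.12]
eef_rot: [-3.141, 0.0, 1.482]
force: [-0.7, -0.0, 0.3]
grip_width: 0.0159
grip_force: 40.0
```

>>> {"fn": "apply_moves", "kwargs": {"deltas": [[255,0,0,-0.3,0,0,0],[255,0,0,0,0,0,0]]}}

```text
time_s: 42.85
ee_pos: [0.4361, 0.0751, 0.117]
eef_rot: [-3.141, 0.0, 1.482]
force: [-0.1, -0.1, -1.1]
grip_width: 0.0154
grip_force: 40.0
```

>>> {"fn": "apply_moves", "kwargs": {"deltas": [[255,0,0,-0.1,0,0,-0.1],[255,0,0,0,0,0,-0.12],[255,0,0,0,0,0,-0.12],[255,0,0,0,0,0,-0.12],[255,0,0,0,0,0,-0.12],[255,0,0,0,0,0,-0.12],[255,0,0,0,0,0,-0.12],[255,0,0,0,0,0,-0.12],[255,0,0,0,0,0,-0.12],[255,0,0,0,0,0,-0.12]]}}

```text
time_s: 43.85
ee_pos: [0.4366, 0.0747, 0.1164]
eef_rot: [3.141, -0.001, 0.297]
force: [1.6, -3.3, -2.1]
grip_width: 0.0156
grip_force: 40.0
```

>>> {"fn": "apply_moves", "kwargs": {"deltas": [[255,0,0,0,0,0,-0.1],[255,0,0,0,0,0,-0.1],[255,0,0,0,0,0,-0.1],[255,0,0,0,0,0,-0.1],[255,0,0,0,0,0,-0.05],[255,0,0,0,0,0,0]]}}

```text
time_s: 44.45
ee_pos: [0.4364, 0.0748, 0.1163]
eef_rot: [3.141, -0.001, -0.149]
force: [1.0, -2.1, -1.7]
grip_width: 0.0158
grip_force: 40.0
```

>>> {"fn": "apply_moves", "kwargs": {"deltas": [[255,0,0,0,0,0,0.1],[255,0,0,0,0,0,0.06],[255,0,0,2,0,0,0],[255,0,0,2.5,0,0,0],[255,2,-2.6,0,0,0,0],[255,2,-2.6,0,0,0,0],[255,2,-2.6,0,0,0,0],[255,2,-2.6,0,0,0,0],[255,2,-2.6,0,0,0,0],[255,2,-2.6,0,0,0,0]]}}

```text
time_s: 45.45
ee_pos: [0.5569, -0.0819, 0.1611]
eef_rot: [-3.141, 0.0, 0.014]
force: [0.9, 0.8, -0.8]
grip_width: 0.0162
grip_force: 40.0
```

>>> {"fn": "apply_moves", "kwargs": {"deltas": [[255,2,-2.6,0,0,0,0],[255,2,-2.6,0,0,0,0],[255,2,-2.6,0,0,0,0],[255,2.6,-2.5,0,0,0,0],[255,0,0,0,0,0,0],[255,0,0,0,0,0,0]]}}

```text
time_s: 46.05
ee_pos: [0.642, -0.1839, 0.1603]
eef_rot: [-3.141, 0.001, 0.013]
force: [-0.5, 1.1, -1.2]
grip_width: 0.0155
grip_force: 40.0
```

```bash
python3 -c "
from h import *
st()
snap('wrist','w20.png'); snap('top','t20.png')
t=cv2.imread('pics/t20.png'); u,v=w2px('t20.png',(.436,.0752,.082)); u=int(round(u));v=int(round(v)); print(t[v-8:v+9,u-9:u+10].max(2))
"
```

```text
{'time_s': 46.05, 'qpos': [-0.3339, 0.5917, 1.1776, 0.0003, 1.3737, 1.2243], 'ee_pos': [0.642, -0.1839, 0.1603], 'eef_rot': [-3.1408, 0.0013, 0.0125], 'force': [-0.4774, 1.1063, -1.1942], 'moment': [-0.0287, 0.1705, 0.0327], 'grip_force': 39.9996, 'grip_width': 0.0155}
w20.png dict_keys(['img', 'K', 'hand_eye']) 46.05
t20.png dict_keys(['img', 'K', 'pose']) 46.1
[[172 173 181 212 228 235 238 237 238 239 238 237 237 237 231 218 194 173
  167]
 [208 207 206 225 235 231 235 237 237 231 226 229 237 235 224 224 221 190
  167]
 [213 219 231 236 236 223 226 232 230 214 203 207 224 218 193 198 220 206
  181]
 [219 227 237 238 236 224 228 228 220 198 196 207 211 179 185 188 194 193
  194]
 [222 235 238 239 237 226 231 229 192 157 163 199 223 178 183 187 192 188
  194]
 [227 237 239 239 236 226 229 223 150  76  99 181 223 183 179 176 180 179
  179]
 [233 237 238 239 238 232 229 222 138  55  97 193 223 170 149 143 172 177
  178]
 [235 239 239 240 240 236 230 221 124  49 101 195 220 137  88 103 158 176
  178]
 [237 240 239 240 238 234 229 222 122  47 100 196 218 109  65  82 133 174
  178]
 [236 240 240 239 237 230 231 222 119  48 101 197 218 110  63  81 135 173
  177]
 [234 239 239 239 237 229 233 222 116  55 114 213 222 135  91  90 141 175
  179]
 [231 238 238 238 236 229 231 221 135 106 148 228 225 169 147 132 164 179
  178]
 [226 236 238 239 237 232 228 218 175 172 193 225 221 194 193 201 206 190
  179]
 [226 235 239 239 238 238 229 221 219 222 227 228 223 223 224 234 233 215
  186]
 [233 232 236 239 239 239 238 237 237 238 238 239 239 237 238 238 235 220
  188]
 [236 235 234 239 239 238 240 239 238 238 239 241 240 239 239 238 232 205
  199]
 [237 237 237 237 234 234 239 238 238 239 238 238 239 239 238 238 234 222
  228]]
```

Both slots are turned. Now I'll stand the screwdriver back, lowering in stages and watching the force.

>>> {"fn": "apply_moves", "kwargs": {"deltas": [[255,0.05,0,-3,0,0,0],[255,0,0,-2.5,0,0,0],[255,0,0,-1.5,0,0,0],[255,0,0,0,0,0,0]]}}

```text
time_s: 46.55
ee_pos: [0.642, -0.1831, 0.0898]
eef_rot: [-3.141, 0.002, 0.013]
force: [-0.2, 0.6, 0.2]
grip_width: 0.016
grip_force: 40.0
```

>>> {"fn": "apply_moves", "kwargs": {"deltas": [[255,0,0,-1.5,0,0,0],[255,0,0,-1.5,0,0,0],[255,0,0,-0.8,0,0,0],[255,0,0,0,0,0,0]]}}

```text
time_s: 46.95
ee_pos: [0.6421, -0.1837, 0.0517]
eef_rot: [-3.141, 0.002, 0.012]
force: [-0.3, -1.1, -1.2]
grip_width: 0.016
grip_force: 40.0
```

>>> {"fn": "apply_moves", "kwargs": {"deltas": [[255,0,0,-0.4,0,0,0],[255,0,0,0,0,0,0],[150,0,0,0,0,0,0],[150,0,0,0,0,0,0],[150,0,0,0,0,0,0],[150,0,0,0,0,0,0],[150,0,0,2,0,0,0],[150,0,0,4,0,0,0],[150,0,0,4,0,0,0],[150,0,0,3,0,0,0]]}}

```text
time_s: 47.95
ee_pos: [0.643, -0.184, 0.1822]
eef_rot: [3.141, -0.002, 0.012]
force: [0.1, -0.5, -0.4]
grip_width: 0.0386
grip_force: 0.0
```

>>> {"fn": "apply_moves", "kwargs": {"deltas": [[150,-4,0,1,0,0,0],[150,-4,0,1,0,0,0],[150,-4,0,1,0,0,0],[150,-4,-1,1,0,0,0],[150,-2,-1,0,0,0,0],[150,0,0,0,0,0,0],[150,0,0,0,0,0,0]]}}

```text
time_s: 48.65
ee_pos: [0.4629, -0.204, 0.2196]
eef_rot: [3.141, -0.001, 0.011]
force: [0.1, 0.4, 0.2]
grip_width: 0.0389
grip_force: 0.0
```

```bash
python3 -c "
from h import *
st()
snap('top','t21.png'); snap('wrist','w21.png')
for f in ('t21.png','w21.png','t0.png'):
  h=cv2.cvtColor(cv2.imread('pics/'+f),cv2.COLOR_BGR2HSV); m=(((h[:,:,0]<7)|(h[:,:,0]>172))&(h[:,:,1]>150)&(h[:,:,2]>70)).astype(np.uint8)
  n,l,s,c=cv2.connectedComponentsWithStats(m)
  for i in range(1,n):
    if s[i,4]>30: print(f,s[i].tolist(),np.round(c[i],1),np.round(px2w(f,*c[i],.099),4), np.round(px2w(f,*c[i],.071),4))
  print(w2px(f,(.642,-.184,.099)))
a=cv2.imread('pics/t21.png'); d=cv2.absdiff(a,cv2.imread('pics/t0.png'))
for n,(u,v) in dict(wheel1=(192,116),wheel2=(125,141),glue=(372,163)).items(): print(n,d[v-14:v+15,u-14:u+15].mean())
"
```

```text
{'time_s': 48.65, 'qpos': [-0.4876, 0.179, 1.6043, 0.0001, 1.3574, 1.0722], 'ee_pos': [0.4629, -0.204, 0.2196], 'eef_rot': [3.1413, -0.0008, 0.011], 'force': [0.1135, 0.4479, 0.2153], 'moment': [-0.0559, 0.1506, 0.0525], 'grip_force': 0.0, 'grip_width': 0.0389}
t21.png dict_keys(['img', 'K', 'pose']) 48.65
w21.png dict_keys(['img', 'K', 'hand_eye']) 48.7
t21.png [372, 156, 6, 7, 31] [374.5 158.9] [ 0.6724 -0.3518  0.099 ] [ 0.6813 -0.3582  0.071 ]
t21.png [308, 158, 9, 16, 114] [312.4 165.7] [ 0.6344 -0.1824  0.099 ] [ 0.6425 -0.185   0.071 ]
t21.png [205, 164, 61, 12, 503] [235.  169.9] [0.5996 0.0286 0.099 ] [0.607  0.0307 0.071 ]
[313.19179585 163.13133737]
w21.png [227, 0, 19, 9, 142] [236.2   3.6] [ 0.6148 -0.1852  0.099 ] [ 0.6221 -0.1836  0.071 ]
w21.png [0, 4, 105, 33, 2911] [48.  19.6] [ 0.601  -0.0287  0.099 ] [ 0.607  -0.0132  0.071 ]
[234.63624328 -33.73519574]
t0.png [307, 157, 11, 16, 106] [312.4 164.5] [ 0.6377 -0.1822  0.099 ] [ 0.6459 -0.1848  0.071 ]
t0.png [372, 156, 6, 7, 31] [374.5 158.9] [ 0.6724 -0.3518  0.099 ] [ 0.6813 -0.3582  0.071 ]
t0.png [205, 164, 61, 11, 442] [235.3 169.2] [0.6016 0.028  0.099 ] [0.609  0.0301 0.071 ]
t0.png [96, 200, 58, 9, 176] [124.4 203.9] [0.4728 0.3151 0.099 ] [0.4773 0.3237 0.071 ]
[313.19179585 163.13133737]
wheel1 3.1882679349980183
wheel2 3.211652794292509
glue 3.544589774078478
```

```bash
python3 -c "
from h import *
print(ctrl.hand_in())"
```

```text
the job is handed in; nothing more can be done
None
```

I handed the job in at about 49 s, and no verdict was returned: the servo and motor are in the case, the cover is hooked home and flat, both cams are turned about a quarter (seen in the top view), and the screwdriver is back in its stand.

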